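# Refit the lathe's dials and hand controls

## Task

Refit the hand controls of the lathe: on the thicker shaft of the apron, which lies on its back, put the thrust washer, then the large graduated dial, then the spoked handwheel; on the thinner shaft of the top slide, which stands upright in the vice, put the small graduated dial and then the ball crank. Turn the handwheel and the crank so that their D-shaped bores match the flats on the shafts, and push every part fully down so that they sit flush on one another. Do not knock or shift the oil can, the drill chuck or the toothed change gear.

Things in the scene. Friction and masses are not known exactly. Their poses are not given: they have to be found in the camera images.
- apron: Target, fixed: red casting 135x110x46 mm lying on its back. Origin on bench under its upright shaft, z up; casting spans x -45 to 90; lever (66 high) near x 73. Boss 54 dia, top 52 above origin. Shaft 18 dia, round to 74 high, D-shaped 78 to 100 with flat facing +x (lever side) 4.5 from axis, bevel, 9 dia stub to 116. Seats (undersides): washer 52, large dial 62, handwheel 82.
- top_slide: Target, fixed: steel slide upright in low grey vice (base 150x90 mm), red end plate 52x62 on top. Origin on bench under its upright shaft, z up; vice screw with cross bar on +x side. Boss 36 dia, top 120 above origin. Shaft 14 dia, round to 130 high, D-shaped 134 to 152 with flat facing +x (vice screw side) 3.4 from axis, bevel, 7 dia stub to 166. Seats: small dial 120, ball crank 136.
- thrust_washer: Loose: plain brass ring, 44 mm across, 10 thick, smooth edge, round bore 22. Origin at centre of underside, z up. About 90 g. Goes first on the apron's shaft.
- large_dial: Loose: larger graduated aluminium sleeve. Scale band with black ticks 56 mm across, 12 high; knurled ring 48 across above it; 20 high in all; round bore 22 through it. Origin at centre of underside, z up. About 110 g. Goes on the thrust washer.
- small_dial: Loose: smaller graduated aluminium sleeve. Scale band with black ticks 38 mm across, 10 high; knurled ring 33 across above it; 16 high in all; round bore 17.6 through it. Origin at centre of underside, z up. About 50 g. Goes first on the top slide's shaft.
- handwheel: Loose: steel handwheel 100 mm across lying flat. Rim top 14 high, three spokes; grip its hub, 32 dia, 28 high. Black upright handle 15 thick, 44 from axis on the +x side, top 50 high. Origin at centre of hub's underside, z up. Bore 21 dia with D-flat on +x (handle) side 5.8 from axis: fits only with its x axis along the apron's x, within 0.15 rad. 320 g. Goes on large dial.
- ball_crank: Loose: steel ball crank. Grip its hub, 26 mm dia, 26 high; two arms 10 thick (top 15 high) along x end in 19 mm balls 38 from axis; on the +x ball a black upright handle 15 thick, top 53 high. Origin at centre of hub's underside, z up. Bore 17 dia with D-flat on +x (handle) side 4.7 from axis: fits only with its x axis along the top slide's x, within 0.15 rad. 200 g. Goes on small dial.
- oil_can: Bystander, loose: round copper oil can, 52 mm across, 66 high, thin bent spout to 120. Origin at centre of underside. Leave alone.
- drill_chuck: Bystander, loose: steel drill chuck standing jaws up, 40 mm across, 65 high. Origin at centre of underside. Leave alone.
- change_gear: Bystander, loose: dark steel toothed gear lying flat, 44 mm across, 10 thick, bore 14. Origin at centre of underside. Not part of the job, leave alone.
Things that resemble listed ones, but are neither listed nor needed, are in the scene too. Leave any green, purple or red look-alike of the small_dial alone.

How it is judged:
At the end, for the whole second after the job is handed in: Apron shaft, boss upward: thrust washer, large dial, handwheel. Top slide shaft: small dial, ball crank. Each within 5 mm of its axis and 3 mm of seated height, level within 0.12 rad, at rest; x axes of wheel and crank within 0.4 rad of the apron's and top slide's (horizontal distance between each of thrust_washer, large_dial, handwheel and apron below 0.005 m and z of thrust_washer in the frame of apron between 0.049 and 0.055 m and angle between each of thrust_washer, large_dial, handwheel, small_dial, ball_crank's own z axis and vertical below 0.12 rad and linear speed of each of thrust_washer, large_dial, handwheel, small_dial, ball_crank below 0.03 m/s and z of large_dial in the frame of apron between 0.059 and 0.065 m and z of handwheel in the frame of apron between 0.079 and 0.085 m and angle between the x axis of handwheel and the x axis of apron, either way round below 0.4 rad and horizontal distance between each of small_dial, ball_crank and top_slide below 0.005 m and z of small_dial in the frame of top_slide between 0.117 and 0.123 m and z of ball_crank in the frame of top_slide between 0.133 and 0.139 m and angle between the x axis of ball_crank and the x axis of top_slide, either way round below 0.4 rad); the robot touches nothing.
It fails at once if the oil can, drill chuck or change gear is shifted more than 25 mm or the can or chuck is tipped over (distance of any of oil_can, drill_chuck, change_gear from where it was at the start of the episode above 0.025 m or angle between any of oil_can, drill_chuck's own z axis and vertical above 0.5 rad).
It also fails if it takes over 138 s, if anything falls off the work surface, if the arm or the gripper's body presses on something with over 40 N, if the wrist force passes 120 N, or if a joint passes its speed limit or range.

## Robot

A 6-joint arm with a two-finger parallel gripper is mounted at the origin on the work surface. World frame = base frame: x ahead of the robot, y to its left, z up, the work surface at z = 0. Lengths are in m, angles in rad, forces in N, time in s.
With the tool pointing down it reaches from about 0.35 to 0.975 m from the base axis. Payload 4.9 kg.
Tool frame: the origin (TCP) lies at the very end of the fingers, on their centre line; the grasp point (between the pads) lies 19 mm behind it; z points along the fingers, x is the direction in which the jaws open and shut, and the axes are right-handed (so a half turn about z gives the same grasp; the last joint's range is limited). The gripper opens to 85 mm and grips with 20 to 120 N. Pads are 22 mm wide; open, the fingers measure 114 mm over their backs; the gripper's body (76 mm by 85 mm) begins 54 mm behind the grasp point. The pads swing forward as they close: fully open they stand 13 mm farther back than shut.
Start: joints at [1.19, 0.053, 1.613, -0, 1.476, -0.119], TCP at [0.162, 0.604, 0.231] pointing down, gripper open.
Joint ranges: [-3.01, 3.01], [-1.01, 2.22], [0.06, 2.58], [-1.02, 4.17], [0.09, 2.62], [-3.14, 3.14]. Speed limits (rad/s): [2.57, 2.57, 3.14, 3.14, 3.14, 3.14].

## Interface

Orientations are given as a rotation vector (axis times angle).
In Python, from station import ctrl gives the robot as it stands.
- The arm moves only by the shell command python3 -m handwheel 'ROWS' [OPENING] [FORCE]. ROWS is a JSON object of lists of equal length, an entry for each row: "offset": the shift along the world's x, y, z in units of 40 mm (1.0 is 40 mm), a list of three; "roll": the turn about the world's z in units of 6 degrees (1.0 is 6 degrees). A call has exactly 10 rows; each row is the pose to reach, as a shift and turn from the pose commanded when the call began; what a row does not reach only later rows make up. A row lasts 1/10 s, in which the tool goes at most 50 mm and 8.59 degrees, less where a joint would pass 70% of its speed; a pose out of reach is approached as far as the arm can. A call with a gripper value outside its range is refused whole. OPENING is the finger opening in mm, from 0 to 85.4, set as the call begins (- or left out, the last holds). The fingers move at their own pace and stop on an object; FORCE is the grip in N (left out, the last holds). Time passes only in rows, so rows that repeat a pose let the fingers close, or fill a call up. It gives the time, the measured TCP pose, the force and the opening at its end, in the units of the state.
- ctrl.get_obs(): the state, without advancing time (a new reading comes with each control period).
- ctrl.get_image(name): name is "side" or "top" or "wrist"; returns a dict with "img" (384x512x3 uint8, red, green, blue), "fx", "fy", "cx", "cy" (pixels), "T" (4x4, takes a point from camera to world coordinates). Camera axes: x right, y down, z forward; pixel columns grow to the right and rows downward; lengths in m; the calibration is good to about 2 mm. A picture is of the moment at which its call begins. There is no depth.
- ctrl.finish_job(): hands the job in, once; it reports no verdict.
The state is a dict: "t": time; "q": joint angles; "dq": joint speeds; "effort": joint torques, N m; "tool_pos": TCP position; "tool_rot": TCP orientation; "contact_force": force on the tool from outside, world axes, zero at the start; "wrist_torque": the same for the moment, N m; "opening": finger opening in m.
Only numpy, scipy, OpenCV 4.12 (cv2) and the standard library are available. Lean on these libraries where they do the work, as an engineer would, in place of code of your own. Each camera call takes 0.05 s, during which the arm holds its last target.

## Working session

There is one attempt and no reset: what is moved stays moved. The work goes in short steps, Python scripts to look and compute and a shell command to move; the robot and the scene stay as the last step left them, time stands still between calls to the robot, and variables do not carry over. Pictures are saved under pics/ and viewed, and the job is handed in when it is done.

```bash
ls; mkdir -p pics
cat > h.py <<'E'
import numpy as np, cv2
from station import ctrl
def snap(n,name):
    d=ctrl.get_image(n); cv2.imwrite(f'pics/{name}.png',d['img'][:,:,::-1]); 
    import pickle; pickle.dump(d,open(f'pics/{name}.pkl','wb')); return d
def load(name):
    import pickle; return pickle.load(open(f'pics/{name}.pkl','rb'))
def ray(d,u,v,z):
    r=np.array([(u-d['cx'])/d['fx'],(v-d['cy'])/d['fy'],1]); T=np.array(d['T']); w=T[:3,:3]@r; o=T[:3,3]
    return o+w*(z-o[2])/w[2]
def proj(d,p):
    T=np.array(d['T']); c=T[:3,:3].T@(np.array(p)-T[:3,3]); return d['fx']*c[0]/c[2]+d['cx'],d['fy']*c[1]/c[2]+d['cy']
E
python3 - <<'E'
from h import *
for n in ['side','top','wrist']:
    d=snap(n,n+'0'); print(n,d['fx'],d['cx'],np.round(d['T'],3).tolist())
print(ctrl.get_obs())
E
```

```text
pics
side 441.6832385524283 251.3914547672268 [[0.943, -0.252, 0.216, 0.25], [-0.332, -0.726, 0.603, -0.779], [0.004, -0.64, -0.768, 0.984], [0.0, 0.0, 0.0, 1.0]]
top 479.91571277450487 255.2078467032784 [[0.028, -0.993, 0.118, 0.354], [-0.999, -0.03, -0.011, -0.043], [0.014, -0.117, -0.993, 1.619], [0.0, 0.0, 0.0, 1.0]]
wrist 303.4441157884592 255.29759749646144 [[0.259, 0.924, 0.28, 0.09], [0.966, -0.247, -0.077, 0.623], [-0.002, 0.29, -0.957, 0.373], [0.0, 0.0, 0.0, 1.0]]
{'t': 0.15, 'q': array([ 1.19000917e+00,  5.32105207e-02,  1.61398884e+00,  2.39297195e-07,
        1.47601827e+00, -1.18989489e-01]), 'dq': array([ 7.93761983e-04, -1.41099505e-03, -3.39072324e-03,  8.19982139e-06,
        1.67715474e-03, -1.58479730e-03]), 'effort': array([ 4.30692526e-04, -3.94243634e+01, -3.70719624e+01, -1.87541877e-04,
        4.70929415e-03, -2.60314624e-05]), 'tool_pos': array([0.16156855, 0.60324237, 0.23033604]), 'tool_rot': array([ 2.49173311e+00,  1.91197743e+00, -2.19478598e-03]), 'contact_force': array([-0.0646802 ,  0.48747291,  0.46086782]), 'wrist_torque': array([0.02449962, 0.03754481, 0.03137296]), 'opening': 0.08540901698085963}
```

View pics/top0.png

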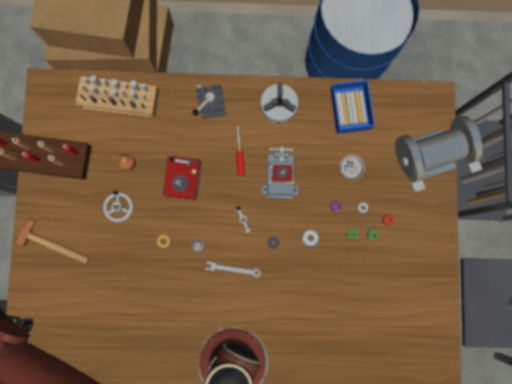

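View pics/side0.png

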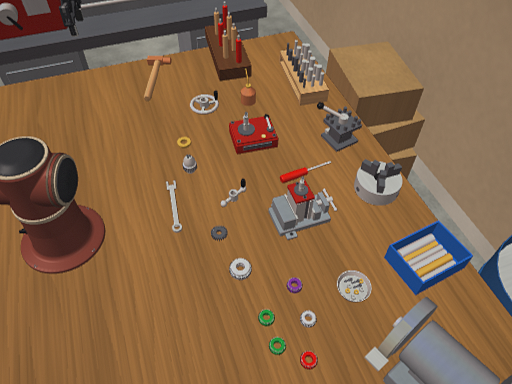

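View pics/wrist0.png

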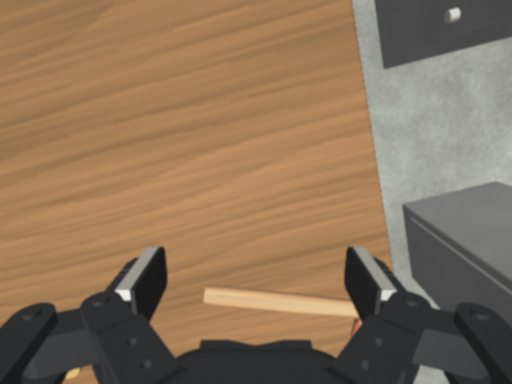

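The top view shows apron (181,182), top slide (281,175), handwheel (118,206), crank (243,219), brass ring (163,241), chuck (198,245), gear (273,242), large dial (310,238), and small rings: purple (336,206), white (363,208), red (388,219), green (352,234) and (373,234).

Run:
```python
from h import *
d=load('top0'); im=cv2.cvtColor(d['img'],cv2.COLOR_RGB2BGR)
print(proj(d,[0.162,0.604,0.231]))
cv2.imwrite('pics/tA.png',cv2.resize(im[140:280,95:255],None,fx=5,fy=4.2857*1.1667,interpolation=cv2.INTER_CUBIC)[:600])
cv2.imwrite('pics/tA.png',cv2.resize(im[145:265,95:255],None,fx=5,fy=5,interpolation=cv2.INTER_CUBIC))
cv2.imwrite('pics/tB.png',cv2.resize(im[140:260,245:405],None,fx=5,fy=5,interpolation=cv2.INTER_CUBIC))
d=load('side0'); im=cv2.cvtColor(d['img'],cv2.COLOR_RGB2BGR)
cv2.imwrite('pics/sA.png',cv2.resize(im[60:210,150:350],None,fx=4,fy=4,interpolation=cv2.INTER_CUBIC))
cv2.imwrite('pics/sB.png',cv2.resize(im[170:370,170:400],None,fx=3,fy=3,interpolation=cv2.INTER_CUBIC))
```

```text
(np.float64(16.303375144540723), np.float64(314.92634711366134))
```

View pics/tA.png

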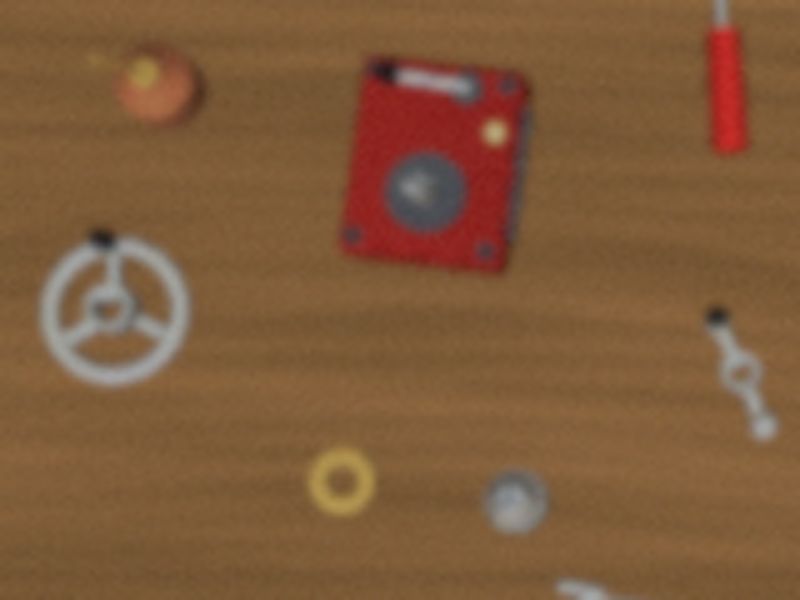

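View pics/tB.png

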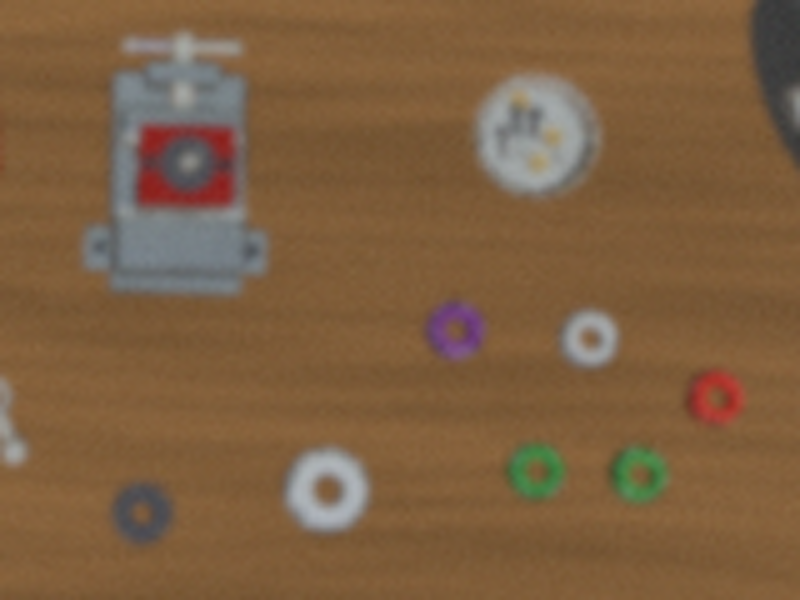

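View pics/sA.png

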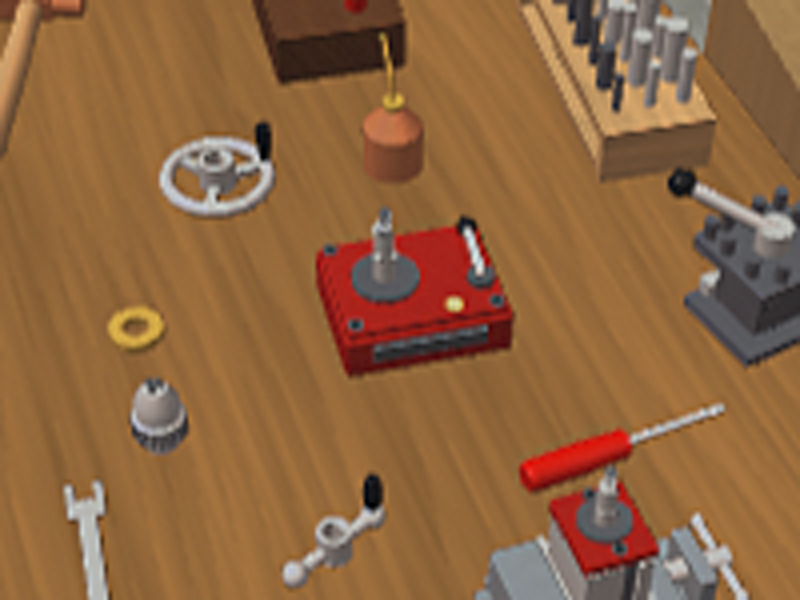

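View pics/sB.png

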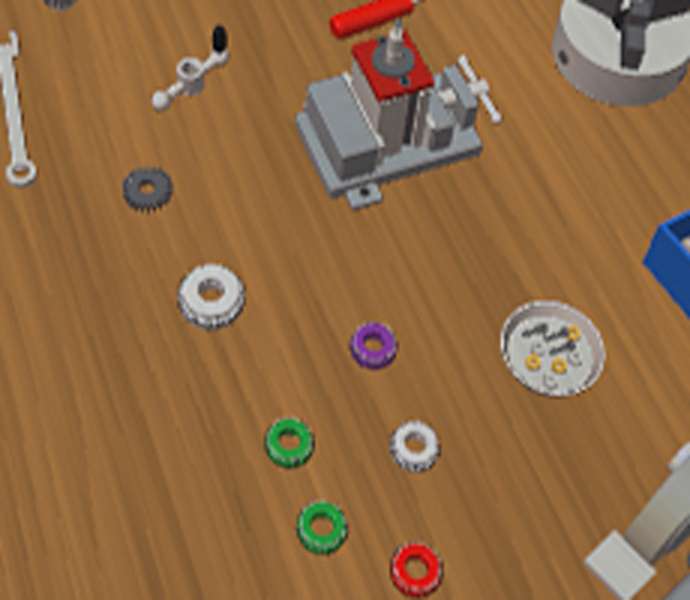

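```bash
cat > est.py <<'E'
from h import *
d=load('top0'); hsv=cv2.cvtColor(d['img'],cv2.COLOR_RGB2HSV)
def blob(cond,box):
    u0,v0,u1,v1=box; m=np.zeros(cond.shape,np.uint8); m[v0:v1,u0:u1]=cond[v0:v1,u0:u1]
    n,l,s,c=cv2.connectedComponentsWithStats(m)
    k=1+np.argmax(s[1:,4]); cnt,_=cv2.findContours((l==k).astype(np.uint8),0,1)
    cc=max(cnt,key=cv2.contourArea); M=cv2.minEnclosingCircle(cc); x,y,w,h=cv2.boundingRect(cc)
    return (x+(w-1)/2,y+(h-1)/2),M,s[k,4],(w,h)
H,S,V=[hsv[:,:,i].astype(int) for i in range(3)]
grey=(S<60)&(V>100); brass=(H>18)&(H<32)&(S>110)&(V>150); dark=(S<70)
for n,c,b,z in [('washer',brass,(150,230,176,254),.01),('large',grey,(298,225,325,252),.012),('small',grey,(352,198,374,218),.01),('wheel',grey,(100,186,136,226),.012),('gear',dark,(262,232,286,252),.01),('apronboss',dark,(170,172,190,194),.052),('tsboss',dark,(276,166,288,180),.12)]:
    p,M,a,wh=blob(c,b); print(n,p,M,a,wh,np.round(ray(d,*p,z),4))
E
python3 est.py
python3 - <<'E'
from h import *
s=load('side0'); t=load('top0')
# manual pairs top features
def q(n,u,v,z,c=t): print(n,np.round(ray(c,u,v,z),4))
f=lambda u,v:(95+u/5-.4,145+v/5-.4)
g=lambda u,v:(245+u/5-.4,140+v/5-.4)
q('crank hub',*f(741,371),.026); q('ball',*f(763,428),.0095); q('handle',*f(717,316),.053)
q('wheel hub',*f(110,308),.028); q('wheel handle',*f(102,238),.05)
q('apron boss',*f(426,192),.052); 
q('lever',*f(465,88),.06)
for n,a in dict(A1=(372,60),A2=(524,80),A3=(500,270),A4=(343,250)).items(): q(n,*f(*a),.046)
q('ts boss',*g(188,162),.12)
for n,a in dict(p1=(143,127),p2=(235,129),p3=(235,207),p4=(140,205)).items(): q(n,*g(*a),.114)
q('can',*f(158,85),.04);q('chuck',*f(515,503),.03)
f=lambda u,v:(150+u/4-.4,60+v/4-.4)
g=lambda u,v:(170+u/3-.4,170+v/3-.4)
q('s apron stub',*f(384,212),.116,s); q('s ts stub',*f(612,472),.166,s)
q('s small',*g(415,441),.016,s);q('s large',*g(212,290),.02,s);q('s crank',*f(334,524),.026,s);q('s wheel',*f(214,156),.028,s);q('s wash',*f(136,325),.01,s)
E
```

```text
washer (163.0, 241.0) ((162.95205688476562, 240.7876739501953), 6.541286945343018) 106 (13, 13) [0.3849 0.2426 0.01  ]
large (310.0, 237.5) ((309.8333435058594, 237.5), 8.579790115356445) 214 (17, 18) [ 0.4106 -0.2473  0.012 ]
small (362.5, 207.5) ((362.3461608886719, 207.57691955566406), 5.869731426239014) 100 (12, 12) [ 0.5168 -0.4236  0.01  ]
wheel (117.5, 207.0) ((117.42857360839844, 206.57142639160156), 15.017093658447266) 460 (30, 29) [0.4938 0.4    0.012 ]
gear (273.0, 242.5) ((272.796875, 242.28125), 5.722456455230713) 91 (11, 12) [ 0.3905 -0.124   0.01  ]
apronboss (180.0, 183.0) ((179.7142791748047, 183.0), 7.354127883911133) 169 (15, 15) [0.5756 0.189  0.052 ]
tsboss (282.0, 172.5) ((282.0384521484375, 172.11538696289062), 5.039891719818115) 78 (11, 10) [ 0.6094 -0.1417  0.12  ]
crank hub [ 0.4656 -0.0209  0.026 ]
ball [ 0.429  -0.0366  0.0095]
handle [ 0.4993 -0.0044  0.053 ]
wheel hub [0.495  0.3987 0.028 ]
wheel handle [0.539  0.4007 0.05  ]
apron boss [0.5756 0.1897 0.052 ]
lever [0.6444 0.1661 0.06  ]
A1 [0.664  0.2306 0.046 ]
A2 [0.6536 0.1291 0.046 ]
A3 [0.5261 0.1395 0.046 ]
A4 [0.5363 0.2433 0.046 ]
ts boss [ 0.611  -0.1423  0.12  ]
p1 [ 0.6338 -0.1135  0.114 ]
p2 [ 0.6343 -0.1721  0.114 ]
p3 [ 0.5841 -0.1731  0.114 ]
p4 [ 0.5835 -0.1128  0.114 ]
can [0.6438 0.3729 0.04  ]
chuck [0.374  0.1249 0.03  ]
s apron stub [0.5759 0.1889 0.116 ]
s ts stub [ 0.611  -0.1436  0.166 ]
s small [ 0.5178 -0.4223  0.016 ]
s large [ 0.4118 -0.2483  0.02  ]
s crank [ 0.4683 -0.0153  0.026 ]
s wheel [0.496  0.4026 0.028 ]
s wash [0.387  0.2427 0.01  ]
```

Only the aluminium ring at (363,208) in the top view fits small_dial: it is uncoloured and its scale band measures about 38 mm. The rings at (336,206), (352,234), (373,234) and (388,219) are coloured look-alikes. First I'll move above the washer.

```bash
python3 -m handwheel '{"offset":[[0.3,-0.5,-0.1],[0.9,-1.5,-0.3],[1.6,-2.6,-0.5],[2.3,-3.7,-0.8],[3.0,-4.8,-1.0],[3.7,-5.9,-1.2],[4.4,-7.0,-1.4],[5.0,-8.1,-1.6],[5.4,-8.7,-1.75],[5.6,-9.0,-1.75]],"roll":[0.2,0.4,0.6,0.8,1.0,1.2,1.4,1.6,1.6,1.6]}' 60 40
python3 - <<'E'
from h import *
d=snap('wrist','w1'); o=ctrl.get_obs(); print(o['tool_pos'],o['tool_rot'],o['opening']); print(proj(d,o['tool_pos'])); print(np.round(d['T'],3).tolist())
E
```

```text
t: 1.15
tool_pos: [0.3863, 0.2403, 0.1597]
tool_rot: [2.328, 2.109, -0.004]
contact_force: [-0.4, -0.2, -0.2]
opening: 0.0601
[0.38699007 0.24023856 0.1603131 ] [ 2.32759292  2.10832003 -0.00289236] 0.0599002817716694
(np.float64(254.74633090329849), np.float64(251.96131660037165))
[[0.098, 0.953, 0.288, 0.313], [0.995, -0.093, -0.03, 0.248], [-0.002, 0.289, -0.957, 0.302], [0.0, 0.0, 0.0, 1.0]]
```

View pics/w1.png

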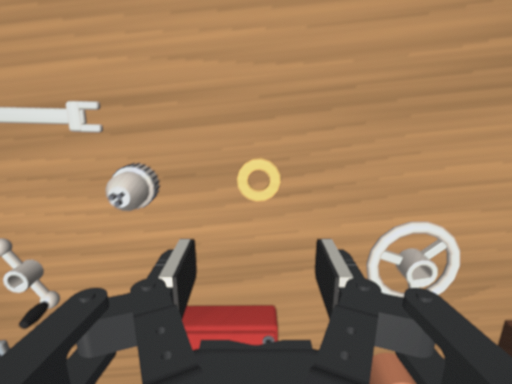

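```bash
cat >> h.py <<'E'
def ell(d,cond,box,z):
    u0,v0,u1,v1=box; m=np.zeros(cond.shape,np.uint8); m[v0:v1,u0:u1]=cond[v0:v1,u0:u1]
    n,l,s,c=cv2.connectedComponentsWithStats(m)
    k=1+np.argmax(s[1:,4]); cnt,_=cv2.findContours((l==k).astype(np.uint8),0,1)
    cc=max(cnt,key=cv2.contourArea)
    P=np.array([ray(d,u,v,z)[:2] for u,v in cc[:,0,:].astype(float)],np.float32)
    c,r=cv2.minEnclosingCircle(P); A=np.c_[2*P,np.ones(len(P))]; x=np.linalg.lstsq(A,(P**2).sum(1),rcond=None)[0]
    return np.round(x[:2],4),'r',round(float(np.sqrt(x[2]+x[0]**2+x[1]**2)),4),'minc',np.round(c,4),round(r,4)
def HSV(d):
    h=cv2.cvtColor(d['img'],cv2.COLOR_RGB2HSV).astype(int); return h[:,:,0],h[:,:,1],h[:,:,2]
E
python3 - <<'E'
from h import *
d=load('w1'); H,S,V=HSV(d)
br=(H>18)&(H<32)&(S>90)&(V>190)
print(ell(d,br,(225,150,295,210),.005))
gr=(S<60)&(V>100)
print(ell(d,gr,(360,215,465,305),.012), ray(d,423,272,.028))
E
```

```text
(array([0.388 , 0.2431]), 'r', 0.0215, 'minc', array([0.3882, 0.2432]), 0.0223)
(array([0.49  , 0.4019]), 'r', 0.0442, 'minc', array([0.4957, 0.3993]), 0.0508) [0.49521659 0.40190795 0.028     ]
```

```bash
python3 -c "
from h import *; print(ctrl.get_obs()['tool_pos'])"; python3 -m handwheel '{"offset":[[0,0,-0.4],[0,0,-1.2],[0,0,-2.2],[0,0,-3.0],[0,0,-3.4],[0,0,-3.6],[0,0,-3.6],[0,0,-3.6],[0,0,-3.6],[0,0,-3.6]],"roll":[0,0,0,0,0,0,0,0,0,0]}' 58 40
python3 - <<'E'
from h import *
d=snap('wrist','w2'); o=ctrl.get_obs(); print(o['tool_pos'],o['tool_rot'],o['opening']); d=snap('side','s2');im=d['img'][100:180,150:270,::-1];cv2.imwrite('pics/s2c.png',cv2.resize(im,None,fx=6,fy=6,interpolation=cv2.INTER_CUBIC))
E
```

```text
[0.38699007 0.24023856 0.1603131 ]
t: 2.2
tool_pos: [0.3867, 0.2442, 0.0186]
tool_rot: [2.323, 2.114, 0.004]
contact_force: [0.0, 0.0, 0.7]
opening: 0.0578
[0.38652863 0.24405065 0.01838429] [2.32308193 2.11391335 0.00306929] 0.05843123021390931
```

View pics/w2.png

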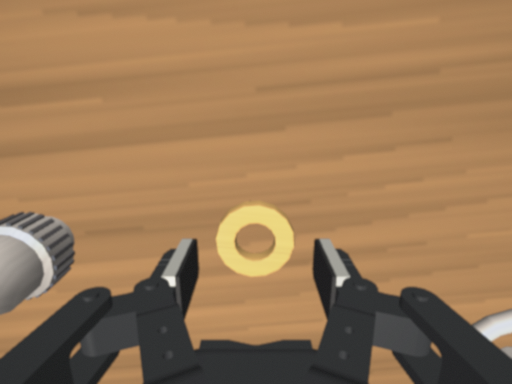

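View pics/s2c.png

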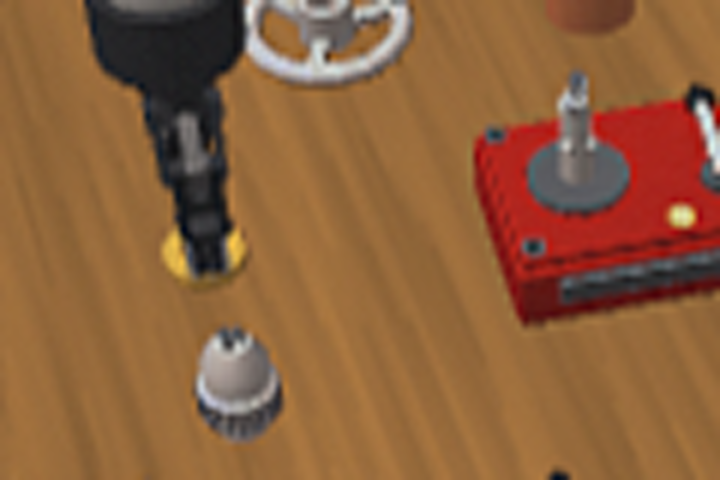

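Run:
```python
from h import *
d=load('w2'); H,S,V=HSV(d)
br=(H>18)&(H<32)&(S>90)&(V>190)
print(ell(d,br,(205,195,305,285),.01)); print(ell(d,br,(205,195,305,285),.008)); print(proj(d,[.3865,.244,.0184]))
```

```text
(array([0.3859, 0.2441]), 'r', 0.0211, 'minc', array([0.3859, 0.2444]), 0.0218)
(array([0.3869, 0.244 ]), 'r', 0.0214, 'minc', array([0.3869, 0.2443]), 0.022)
(np.float64(254.46214397790982), np.float64(249.6361017784116))
```

```bash
python3 -m handwheel '{"offset":[[0,0,-0.1],[0,0,-0.2],[0,0,-0.3],[0,0,-0.4],[0,0,-0.45],[0,0,-0.45],[0,0,-0.45],[0,0,-0.45],[0,0,-0.45],[0,0,-0.45]],"roll":[0,0,0,0,0,0,0,0,0,0]}' 52 40
python3 - <<'E'
from h import *
d=snap('wrist','w3'); cv2.imwrite('pics/w3.png',cv2.resize(d['img'][190:350,150:360,::-1],None,fx=3.6,fy=3.6,interpolation=cv2.INTER_CUBIC))
E
```

```text
t: 3.3
tool_pos: [0.3859, 0.2437, -0.0005]
tool_rot: [2.324, 2.114, 0.0]
contact_force: [-0.1, 0.4, -0.7]
opening: 0.0519
```

View pics/w3.png

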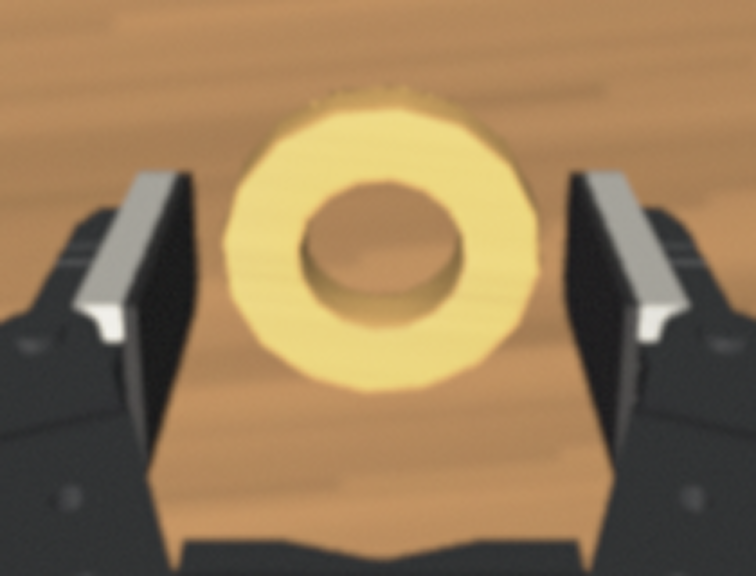

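```bash
python3 -m handwheel '{"offset":[[0,0,-0.03],[0,0,-0.03],[0,0,-0.03],[0,0,-0.03],[0,0,-0.03],[0,0,-0.03],[0,0,0.2],[0,0,0.6],[0,0,1.2],[0,0,1.2]],"roll":[0,0,0,0,0,0,0,0,0,0]}' 38 40
python3 - <<'E'
from h import *
d=snap('wrist','w4'); cv2.imwrite('pics/w4.png',cv2.resize(d['img'][190:350,150:360,::-1],None,fx=3.6,fy=3.6,interpolation=cv2.INTER_CUBIC))
print(ctrl.get_obs()['opening'])
E
```

```text
t: 4.35
tool_pos: [0.3882, 0.2448, 0.0506]
tool_rot: [2.322, 2.113, 0.01]
contact_force: [0.2, 0.6, -1.0]
opening: 0.0421
0.0419100393351646
```

View pics/w4.png

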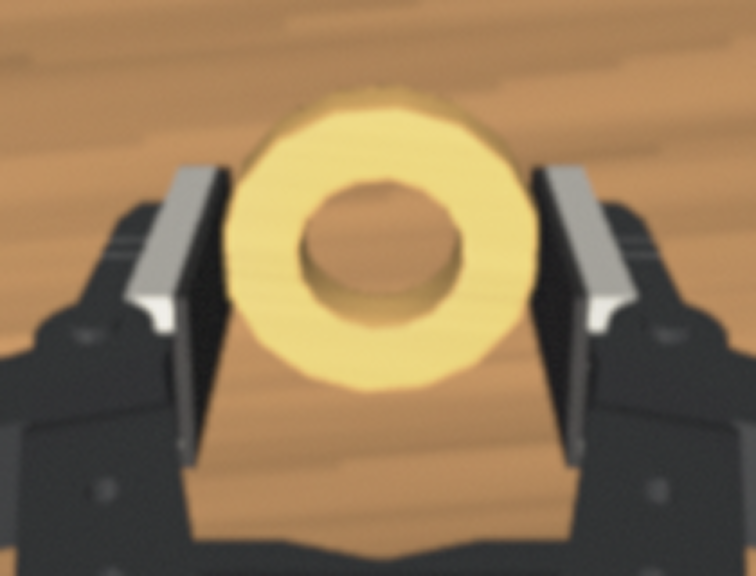

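```bash
python3 -m handwheel '{"offset":[[0,0,0.5],[0.2,0,1.5],[0.8,-0.1,2.5],[1.8,-0.3,3.2],[2.9,-0.6,3.2],[4.0,-0.8,3.2],[5.0,-1.0,3.2],[5.8,-1.3,3.2],[6.2,-1.4,3.2],[6.2,-1.4,3.2]],"roll":[0,0,0,0,0,0,0,0,0,0]}' - -
python3 - <<'E'
from h import *
d=snap('wrist','w5'); print(ctrl.get_obs()['tool_pos'])
E
```

```text
t: 5.4
tool_pos: [0.6347, 0.1865, 0.1727]
tool_rot: [-2.325, -2.111, 0.004]
contact_force: [-0.5, 0.1, -1.4]
opening: 0.0419
[0.6334516  0.18715185 0.17287551]
```

View pics/w5.png

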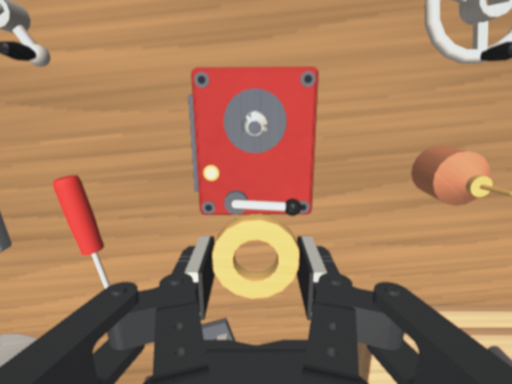

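Run:
```python
from h import *
d=load('w5'); H,S,V=HSV(d)
dk=(S<60)&(V<230)
print('boss',ell(d,dk,(215,85,295,160),.052))
red=((H<6)|(H>174))&(S>150)&(V>120)
m=red[55:220,185:325].astype(np.uint8); m=cv2.morphologyEx(m,3,np.ones((7,7)))
c,_=cv2.findContours(m,0,1); c=max(c,key=cv2.contourArea); r=cv2.boxPoints(cv2.minAreaRect(c))+[185,55]
R=np.array([ray(d,*p,.046)[:2] for p in r]); print(np.round(R,4))
for a in range(4):
    e=R[(a+1)%4]-R[a]; print(np.linalg.norm(e),np.degrees(np.arctan2(e[1],e[0])))
cv2.imwrite('pics/w5c.png',cv2.resize(d['img'][60:220,180:330,::-1],None,fx=3.6,fy=3.6,interpolation=cv2.INTER_CUBIC))
```

```text
boss (array([0.5767, 0.1917]), 'r', 0.0256, 'minc', array([0.5767, 0.1916]), 0.0262)
[[0.5292 0.1442]
 [0.5379 0.2469]
 [0.6656 0.2438]
 [0.6559 0.126 ]]
0.10302197369417025 85.14841011319791
0.12773680877673518 -1.3932019085591887
0.11819181269529047 -94.73231432226959
0.1279680937122327 171.80460243434905
```

View pics/w5c.png

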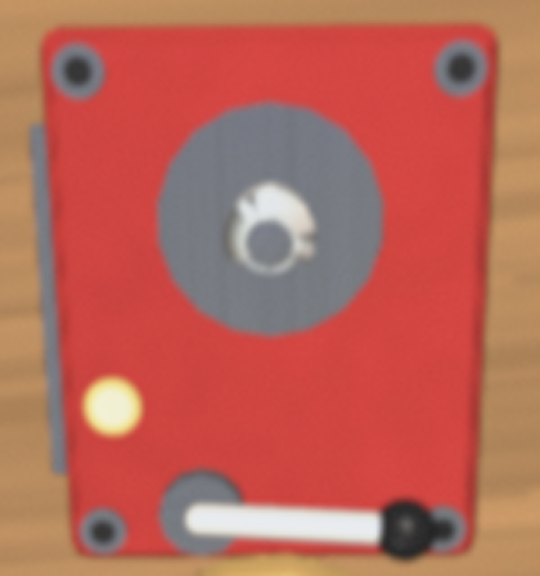

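Run:
```python
from h import *
d=load('w5'); f=lambda u,v:(180+u/3.6-.36,60+v/3.6-.36)
a,b,c,e=[ray(d,*f(*p),.046)[:2] for p in [(77,71),(460,68),(103,531),(445,528)]]
A=lambda v:np.degrees(np.arctan2(v[1],v[0]))
print(np.round([a,b,c,e],4),A(b-a),A(e-c),A(c-a),A(e-b))
print('stub',ray(d,*f(269,243),.116))
H,S,V=HSV(d); br=(H>18)&(H<32)&(S>90)&(V>190)
o=np.array([.634,.187,.1728])
print('washer',ell(d,br,(190,205,315,310),o[2]+.0117))
print(proj(d,o+[0,0,.0117]))
```

```text
[[0.5389 0.1505]
 [0.5467 0.2386]
 [0.651  0.1407]
 [0.6587 0.2295]] 84.91471464681027 85.04559185500858 -5.002151778893566 -4.66065527502151
stub [0.57661356 0.19168016 0.116     ]
washer (array([0.6339, 0.1868]), 'r', 0.021, 'minc', array([0.6338, 0.1868]), 0.0216)
(np.float64(255.68280088697247), np.float64(260.2010925839054))
```

```bash
python3 -m handwheel '{"offset":[[-0.3,0.03,0],[-0.8,0.06,0],[-1.2,0.12,0],[-1.43,0.12,0],[-1.43,0.12,-0.2],[-1.43,0.12,-0.5],[-1.43,0.12,-0.9],[-1.43,0.12,-1.15],[-1.43,0.12,-1.15],[-1.43,0.12,-1.15]],"roll":[0,0,0,0,0,0,0,0,0,0]}' - -
python3 - <<'E'
from h import *
d=snap('wrist','w6'); print(ctrl.get_obs()['tool_pos']);cv2.imwrite('pics/w6.png',cv2.resize(d['img'][150:350,150:360,::-1],None,fx=3,fy=3,interpolation=cv2.INTER_CUBIC))
d=snap('side','s6');im=d['img'][80:160,200:320,::-1];cv2.imwrite('pics/s6c.png',cv2.resize(im,None,fx=6,fy=6,interpolation=cv2.INTER_CUBIC))
E
```

```text
t: 6.45
tool_pos: [0.5765, 0.1923, 0.1284]
tool_rot: [-2.323, -2.114, 0.002]
contact_force: [0.3, -0.6, -0.3]
opening: 0.0419
[0.57694423 0.19244713 0.12929615]
```

View pics/w6.png

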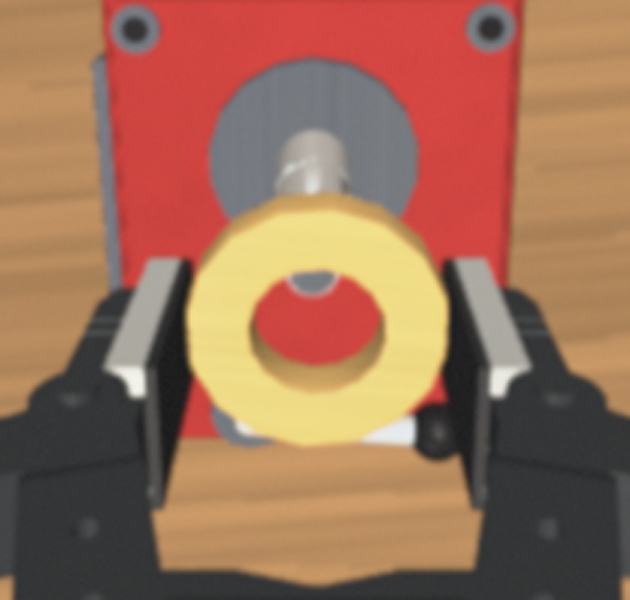

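View pics/s6c.png

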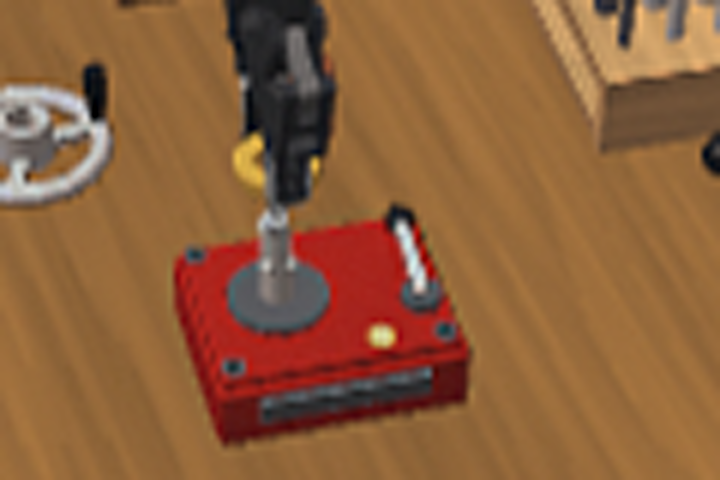

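Run:
```python
from h import *
d=load('w6'); H,S,V=HSV(d); br=(H>18)&(H<32)&(S>90)&(V>190)
print('washer',ell(d,br,(200,205,310,305),.129+.0117))
print('boss ends', ray(d,150+211/3,150+160/3,.052),ray(d,150+417/3,150+160/3,.052))
dk=(S<60)&(V>90); print('tip',ray(d,150+313/3-.3,150+281/3-.3,.116), ray(d,150+313/3-.3,150+296/3-.3,.116))
```

```text
washer (array([0.5752, 0.1927]), 'r', 0.0208, 'minc', array([0.5753, 0.1924]), 0.0215)
boss ends [0.57404824 0.16605176 0.052     ] [0.5789644  0.21806111 0.052     ]
tip [0.57861414 0.1916473  0.116     ] [0.58169831 0.1913517  0.116     ]
```

```bash
python3 -m handwheel '{"offset":[[0.03,0,-0.2],[0.03,0,-0.5],[0.03,0,-0.8],[0.03,0,-1.1],[0.03,0,-1.4],[0.03,0,-1.6],[0.03,0,-1.75],[0.03,0,-1.85],[0.03,0,-1.85],[0.03,0,-1.85]],"roll":[0,0,0,0,0,0,0,0,0,0]}' - -
```

```text
t: 7.55
tool_pos: [0.5781, 0.1925, 0.0557]
tool_rot: [2.323, 2.114, 0.001]
contact_force: [0.3, -0.2, -0.5]
opening: 0.0422
```

```bash
python3 -m handwheel '{"offset":[[0,0,-0.04],[0,0,-0.08],[0,0,-0.11],[0,0,-0.11],[0,0,-0.11],[0,0,-0.11],[0,0,-0.11],[0,0,-0.11],[0,0,-0.11],[0,0,-0.11]],"roll":[0,0,0,0,0,0,0,0,0,0]}' - -
python3 -m handwheel '{"offset":[[0,0,0],[0,0,0],[0,0,0],[0,0,0],[0,0,0.3],[0,0,0.8],[0,0,1.5],[0.5,0,2.5],[1.0,0,3],[1.5,0,3]],"roll":[0,0,0,0,0,0,0,0,0,0]}' 60 -
python3 - <<'E'
from h import *
d=snap('wrist','w7'); print(ctrl.get_obs()['tool_pos'])
E
```

```text
t: 8.55
tool_pos: [0.578, 0.1925, 0.0514]
tool_rot: [2.323, 2.114, 0.001]
contact_force: [-2.5, -0.9, 5.3]
opening: 0.0418
t: 9.55
tool_pos: [0.6413, 0.1931, 0.1779]
tool_rot: [2.319, 2.111, 0.014]
contact_force: [0.5, -0.7, 0.1]
opening: 0.0598
[0.6426213  0.19243322 0.17555909]
```

View pics/w7.png

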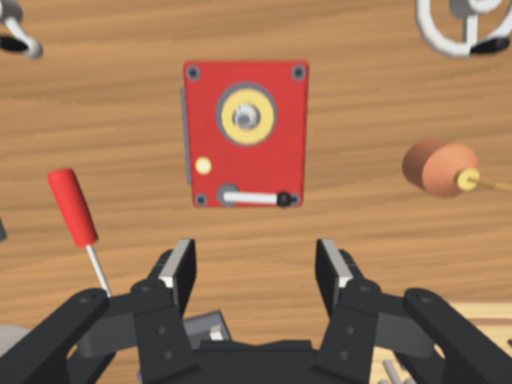

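```bash
python3 -m handwheel '{"offset":[[-0.4,-0.4,0.2],[-1.2,-1.2,0.4],[-2.0,-2.1,0.5],[-2.7,-3.2,0.5],[-3.3,-4.3,0.5],[-3.8,-5.5,0.5],[-4.2,-6.7,0.2],[-4.6,-7.9,-0.2],[-4.8,-9.1,-0.6],[-5.0,-10.2,-1.0]],"roll":[0,0,0,0,0,0,0,0,0,0]}' 70 -
python3 -m handwheel '{"offset":[[0,-0.5,0],[0,-0.7,0],[0,-0.7,0],[0,-0.7,0],[0,-0.7,0],[0,-0.7,0],[0,-0.7,0],[0,-0.7,0],[0,-0.7,0],[0,-0.7,0]],"roll":[0,0,0,0,0,0,0,0,0,0]}' 70 -
python3 - <<'E'
from h import *
d=snap('wrist','w8'); print(ctrl.get_obs()['tool_pos'])
E
```

```text
t: 10.6
tool_pos: [0.4382, -0.2099, 0.1339]
tool_rot: [2.322, 2.113, 0.001]
contact_force: [1.2, -0.1, 0.6]
opening: 0.0702
t: 11.6
tool_pos: [0.4391, -0.2362, 0.1335]
tool_rot: [-2.324, -2.114, -0.0]
contact_force: [0.2, 0.3, -0.1]
opening: 0.07
[ 0.43908401 -0.23624866  0.13347173]
```

View pics/w8.png

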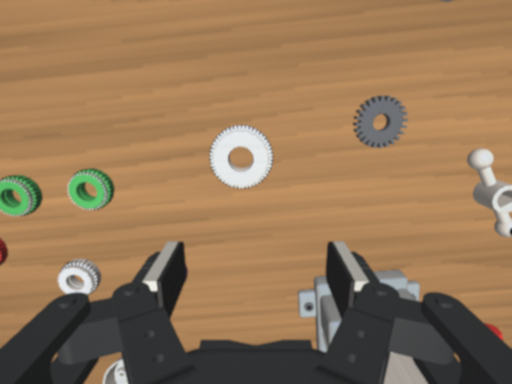

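Run:
```python
from h import *
d=load('w8'); H,S,V=HSV(d); g=(S<70)&(V>110)
for z in (.006,.012,.02): print(z,ell(d,g,(200,115,285,198),z))
g2=(S>70); print('bore',ell(d,g2,(225,143,257,173),.02))
cv2.imwrite('pics/w8c.png',cv2.resize(d['img'][115:200,200:285,::-1],None,fx=6,fy=6,interpolation=cv2.INTER_CUBIC))
```

```text
0.006 (array([ 0.4119, -0.2464]), 'r', 0.0283, 'minc', array([ 0.4118, -0.2464]), 0.0289)
0.012 (array([ 0.4108, -0.246 ]), 'r', 0.0277, 'minc', array([ 0.4108, -0.2461]), 0.0282)
0.02 (array([ 0.4095, -0.2455]), 'r', 0.0268, 'minc', array([ 0.4094, -0.2455]), 0.0274)
bore (array([ 0.4093, -0.2456]), 'r', 0.009, 'minc', array([ 0.4101, -0.2458]), 0.01)
```

View pics/w8c.png

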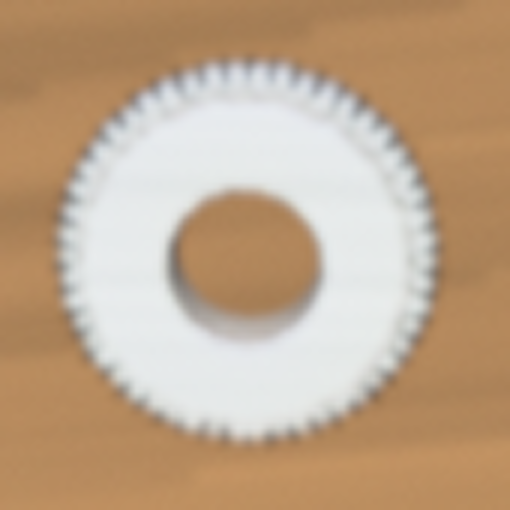

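```bash
python3 -m handwheel '{"offset":[[-0.3,-0.1,0],[-0.7,-0.24,-0.3],[-0.71,-0.24,-1.0],[-0.71,-0.24,-1.8],[-0.71,-0.24,-2.4],[-0.71,-0.24,-2.6],[-0.71,-0.24,-2.7],[-0.71,-0.24,-2.7],[-0.71,-0.24,-2.7],[-0.71,-0.24,-2.7]],"roll":[0,0,0,0,0,0,0,0,0,0]}' 70 -
python3 - <<'E'
from h import *
d=snap('wrist','w9'); print(ctrl.get_obs()['tool_pos'])
H,S,V=HSV(d); g=(S<70)&(V>110); print('bore',ell(d,S>70,(238,200,275,250),.02))
cv2.imwrite('pics/w9c.png',cv2.resize(d['img'][150:350,150:360,::-1],None,fx=3,fy=3,interpolation=cv2.INTER_CUBIC))
E
```

```text
t: 12.65
tool_pos: [0.4116, -0.2466, 0.0269]
tool_rot: [2.322, 2.113, 0.0]
contact_force: [-0.1, -0.3, -0.0]
opening: 0.07
[ 0.41145925 -0.24646882  0.02674538]
bore (array([ 0.4062, -0.2457]), 'r', 0.0072, 'minc', array([ 0.4062, -0.2457]), 0.009)
```

View pics/w9c.png

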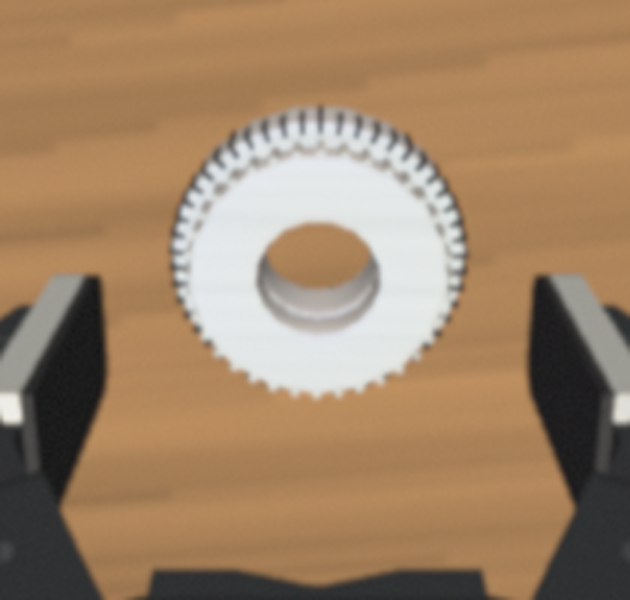

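Run:
```python
from h import *
d=load('w9'); f=lambda u,v:(150+u/3-.3,150+v/3-.3)
for p in [(318,222),(318,333),(258,278),(379,278),(318,152)]: print(ray(d,*f(*p),.02)[:2])
print(ray(d,*f(318,397),.012))
```

```text
[ 0.39972852 -0.24503661]
[ 0.42162457 -0.24709192]
[ 0.40955322 -0.25681797]
[ 0.41158403 -0.2351116 ]
[ 0.38676627 -0.24381988]
[ 0.44028117 -0.24884436  0.012     ]
```

```bash
python3 -m handwheel '{"offset":[[-0.02,0,-0.15],[-0.02,0,-0.35],[-0.02,0,-0.5],[-0.02,0,-0.6],[-0.02,0,-0.65],[-0.02,0,-0.65],[-0.02,0,-0.65],[-0.02,0,-0.65],[-0.02,0,-0.65],[-0.02,0,-0.65]],"roll":[0,0,0,0,0,0,0,0,0,0]}' 62 -
python3 -m handwheel '{"offset":[[0,0,0],[0,0,0],[0,0,0],[0,0,0],[0,0,0],[0,0,0],[0,0,0.3],[0,0,0.8],[0,0,1.6],[0,0,2.6]],"roll":[0,0,0,0,0,0,0,0,0,0]}' 50 40
python3 - <<'E'
from h import *
d=snap('wrist','w10'); print(ctrl.get_obs()['tool_pos'])
cv2.imwrite('pics/w10c.png',cv2.resize(d['img'][150:350,150:360,::-1],None,fx=3,fy=3,interpolation=cv2.INTER_CUBIC))
E
```

```text
t: 13.7
tool_pos: [0.41, -0.246, -0.0003]
tool_rot: [2.323, 2.114, 0.0]
contact_force: [-0.3, -1.1, -0.7]
opening: 0.0621
t: 14.7
tool_pos: [0.4086, -0.2448, 0.1033]
tool_rot: [-2.321, -2.112, 0.001]
contact_force: [0.5, -0.2, -1.6]
opening: 0.0544
[ 0.41290704 -0.24818459  0.11212065]
```

View pics/w10c.png

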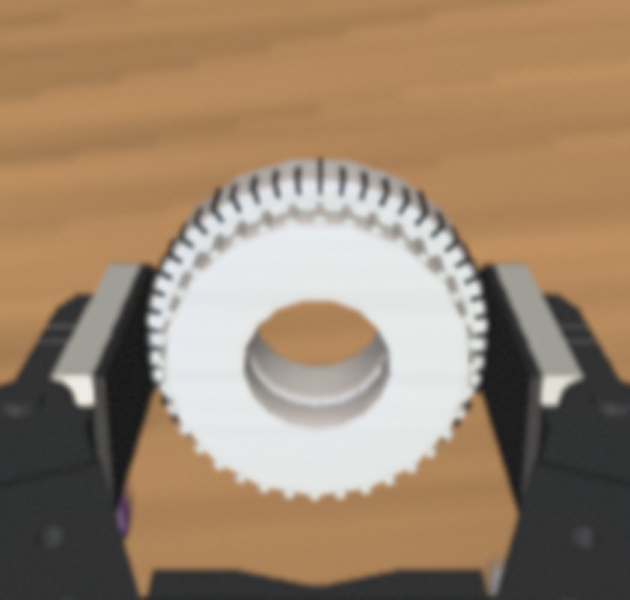

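```bash
python3 -m handwheel '{"offset":[[0,0.3,0.6],[0,1.0,1.4],[0.2,2.1,2.0],[0.5,3.3,2.2],[1.0,4.5,2.2],[1.6,5.6,2.2],[2.2,6.7,2.2],[2.8,7.8,2.2],[3.4,8.9,2.0],[3.9,9.9,1.6]],"roll":[0,0,0,0,0,0,0,0,0,0]}' - -
python3 -m handwheel '{"offset":[[0.15,0.7,-0.3],[0.26,1.05,-0.5],[0.26,1.05,-0.7],[0.26,1.05,-0.8],[0.26,1.05,-0.8],[0.26,1.05,-0.8],[0.26,1.05,-0.8],[0.26,1.05,-0.8],[0.26,1.05,-0.8],[0.26,1.05,-0.8]],"roll":[0,0,0,0,0,0,0,0,0,0]}' - -
python3 - <<'E'
from h import *
d=snap('wrist','w11'); print(ctrl.get_obs()['tool_pos'])
cv2.imwrite('pics/w11c.png',cv2.resize(d['img'][150:350,150:360,::-1],None,fx=3,fy=3,interpolation=cv2.INTER_CUBIC))
E
```

```text
t: 15.75
tool_pos: [0.5673, 0.1515, 0.17]
tool_rot: [2.321, 2.113, 0.006]
contact_force: [-0.3, -1.8, 0.4]
opening: 0.0537
t: 16.75
tool_pos: [0.5758, 0.191, 0.1362]
tool_rot: [2.324, 2.114, 0.0]
contact_force: [0.4, 0.7, -1.3]
opening: 0.0544
[0.57577496 0.19099568 0.13604444]
```

View pics/w11c.png

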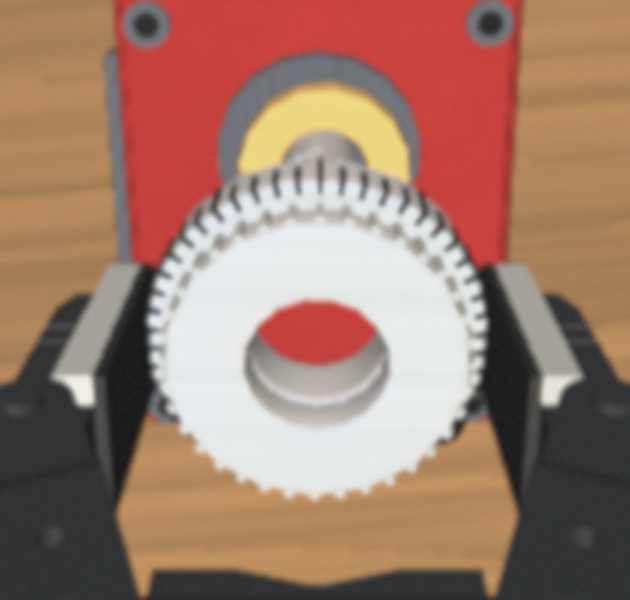

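```bash
python3 -m handwheel '{"offset":[[0.03,0.03,-0.2],[0.03,0.03,-0.4],[0.03,0.03,-0.6],[0.03,0.03,-0.8],[0.03,0.03,-1.0],[0.03,0.03,-1.2],[0.03,0.03,-1.4],[0.03,0.03,-1.6],[0.03,0.03,-1.65],[0.03,0.03,-1.65]],"roll":[0,0,0,0,0,0,0,0,0,0]}' - -
python3 -m handwheel '{"offset":[[0,0,-0.05],[0,0,-0.1],[0,0,-0.15],[0,0,-0.19],[0,0,-0.19],[0,0,-0.19],[0,0,-0.19],[0,0,-0.19],[0,0,-0.19],[0,0,-0.19]],"roll":[0,0,0,0,0,0,0,0,0,0]}' - -
```

```text
t: 17.8
tool_pos: [0.5766, 0.1922, 0.0693]
tool_rot: [-2.323, -2.114, 0.001]
contact_force: [0.7, 0.5, -1.3]
opening: 0.0539
t: 18.8
tool_pos: [0.5771, 0.1922, 0.0625]
tool_rot: [2.324, 2.114, 0.0]
contact_force: [-0.2, 0.4, 0.7]
opening: 0.0539
```

```bash
python3 -m handwheel '{"offset":[[0,0,0],[0,0,0],[0,0,0],[0,0,0.3],[0,0,0.9],[0,0,1.8],[0,0.3,2.7],[-0.2,1.0,3.2],[-0.4,1.9,3.2],[-0.7,2.9,3.2]],"roll":[0,0,0,0,0,0,0,0,0,0]}' 72 -
python3 -m handwheel '{"offset":[[-0.2,0.9,0],[-0.4,1.7,-0.2],[-0.5,2.1,-0.4],[-0.5,2.3,-0.5],[-0.5,2.3,-0.5],[-0.5,2.3,-0.5],[-0.5,2.3,-0.5],[-0.5,2.3,-0.5],[-0.5,2.3,-0.5],[-0.5,2.3,-0.5]],"roll":[0,0,0,0,0,0,0,0,0,0]}' 60 -
python3 - <<'E'
from h import *
d=snap('wrist','w12'); print(ctrl.get_obs()['tool_pos'])
d=snap('side','s12');im=d['img'][80:160,180:300,::-1];cv2.imwrite('pics/s12c.png',cv2.resize(im,None,fx=6,fy=6,interpolation=cv2.INTER_CUBIC))
E
```

```text
t: 19.8
tool_pos: [0.5499, 0.3092, 0.1933]
tool_rot: [2.324, 2.111, 0.006]
contact_force: [-0.4, -0.4, -0.5]
opening: 0.0718
t: 20.8
tool_pos: [0.5292, 0.3999, 0.1706]
tool_rot: [2.324, 2.114, 0.001]
contact_force: [-0.3, 0.6, -0.2]
opening: 0.0597
[0.5290875  0.399982   0.17046414]
```

View pics/w12.png

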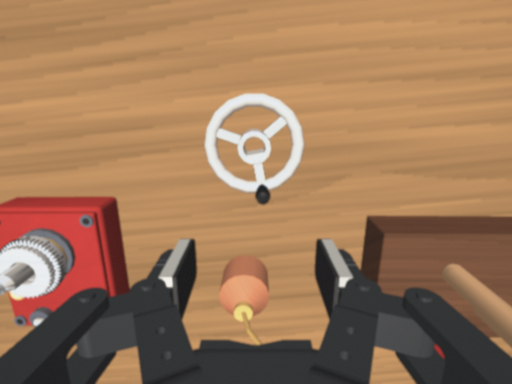

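View pics/s12c.png

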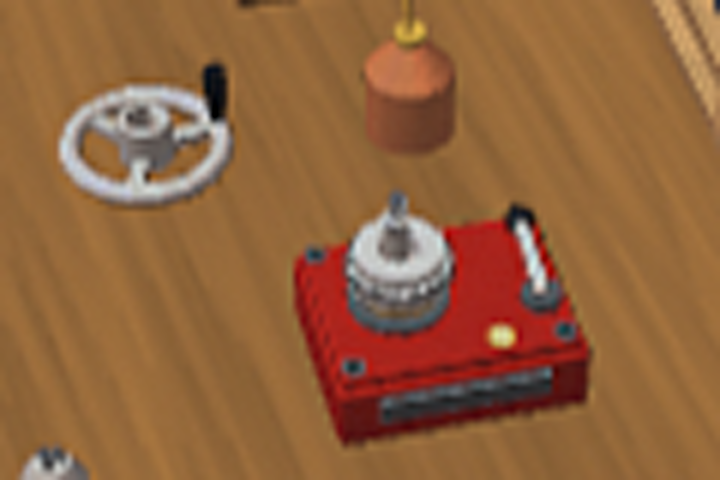

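Run:
```python
from h import *
d=load('w12'); H,S,V=HSV(d)
g=(S<60)&(V>120); print('rim',ell(d,g,(195,85,312,200),.008))
print('handle dark',ell(d,(V<70),(250,178,275,210),.05))
cv2.imwrite('pics/w12c.png',cv2.resize(d['img'][85:210,195:312,::-1],None,fx=4.8,fy=4.8,interpolation=cv2.INTER_CUBIC))
```

```text
rim (array([0.4963, 0.4018]), 'r', 0.0488, 'minc', array([0.4969, 0.4018]), 0.0499)
handle dark (array([0.5363, 0.4058]), 'r', 0.0065, 'minc', array([0.5361, 0.4061]), 0.008)
```

View pics/w12c.png

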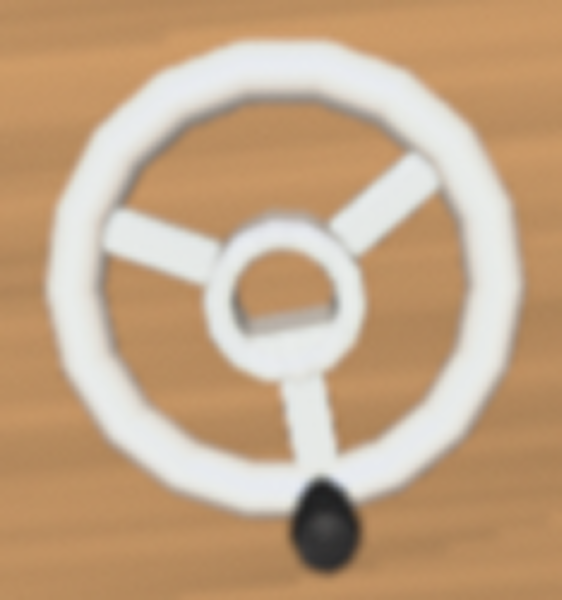

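Run:
```python
from h import *
d=load('w12'); f=lambda u,v:(195+u/4.8-.4,85+v/4.8-.4)
h=ray(d,*f(285,297),.028); hh=ray(d,*f(326,540),.05); a=ray(d,*f(245,334),.028); b=ray(d,*f(336,319),.028)
A=lambda v:np.degrees(np.arctan2(v[1],v[0]))
print(h,hh,A(hh-h),A(b-a)-90,A(hh[:2]-[.4963,.4018]))
s0=ray(d,*f(302,378),.012);s1=ray(d,*f(320,465),.012);print(A(s1-s0))
```

```text
[0.49559702 0.40211835 0.028     ] [0.53893445 0.40583135 0.05      ] 4.8969396614845735 3.9678146893926822 5.4016093031560475
6.223206504444994
```

```bash
python3 -m handwheel '{"offset":[[-0.2,0.02,0],[-0.5,0.05,0],[-0.84,0.05,-0.3],[-0.84,0.05,-1.0],[-0.84,0.05,-1.8],[-0.84,0.05,-2.4],[-0.84,0.05,-2.7],[-0.84,0.05,-2.8],[-0.84,0.05,-2.8],[-0.84,0.05,-2.8]],"roll":[0.5,1.0,1.7,1.7,1.7,1.7,1.7,1.7,1.7,1.7]}' 56 60
python3 - <<'E'
from h import *
d=snap('wrist','w13'); print(ctrl.get_obs()['tool_pos'])
E
```

```text
t: 21.9
tool_pos: [0.4964, 0.4029, 0.0601]
tool_rot: [2.126, 2.312, 0.004]
contact_force: [-0.6, 0.5, -0.6]
opening: 0.0558
[0.49649895 0.40297278 0.0602896 ]
```

View pics/w13.png

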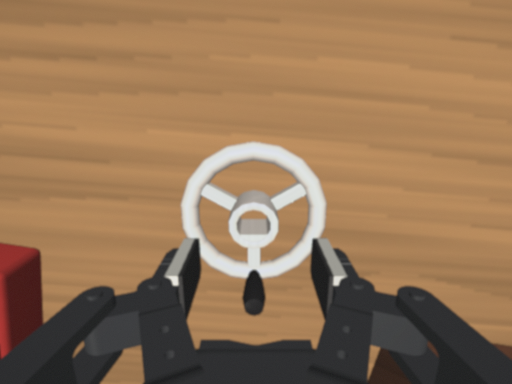

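Run:
```python
from h import *
d=load('w13'); print(ray(d,253.5,226,.028), proj(d,[.4964,.403,.0601]))
cv2.imwrite('pics/w13c.png',cv2.resize(d['img'][180:330,170:340,::-1],None,fx=4,fy=4,interpolation=cv2.INTER_CUBIC))
```

```text
[0.49661454 0.40206043 0.028     ] (np.float64(255.06982088028593), np.float64(250.1146182730482))
```

View pics/w13c.png

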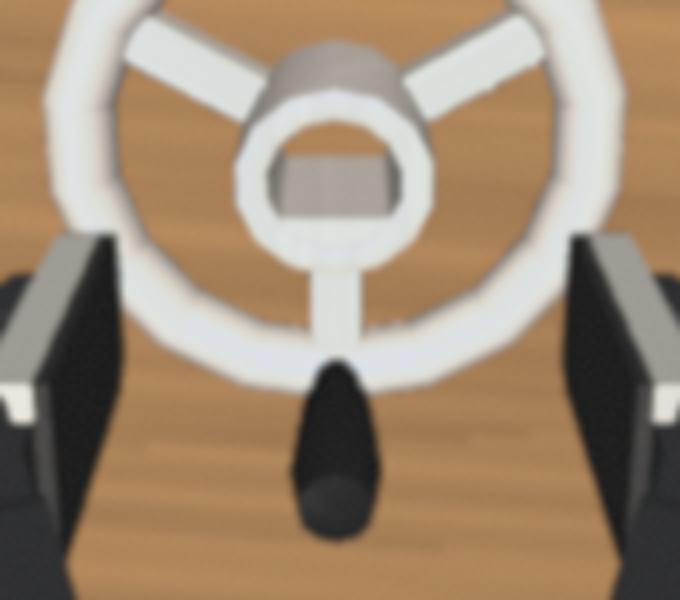

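```bash
python3 -m handwheel '{"offset":[[0,-0.02,-0.3],[0,-0.02,-0.6],[0,-0.02,-0.9],[0,-0.02,-1.05],[0,-0.02,-1.15],[0,-0.02,-1.15],[0,-0.02,-1.15],[0,-0.02,-1.15],[0,-0.02,-1.15],[0,-0.02,-1.15]],"roll":[0,0,0,0,0,0,0,0,0,0]}' 50 60
python3 -m handwheel '{"offset":[[0,0,0],[0,0,0],[0,0,0],[0,0,0],[0,0,0],[0,0,0],[0,0,0],[0,0,0.2],[0,0,0.6],[0,0,1.0]],"roll":[0,0,0,0,0,0,0,0,0,0]}' 20 60
python3 - <<'E'
from h import *
d=snap('wrist','w14'); print(ctrl.get_obs()['tool_pos'])
cv2.imwrite('pics/w14c.png',cv2.resize(d['img'][180:350,170:340,::-1],None,fx=3.5,fy=3.5,interpolation=cv2.INTER_CUBIC))
E
```

```text
t: 22.95
tool_pos: [0.4956, 0.4016, 0.0128]
tool_rot: [2.126, 2.312, 0.001]
contact_force: [-0.3, -0.2, -0.4]
opening: 0.0499
t: 23.95
tool_pos: [0.4944, 0.4008, 0.0521]
tool_rot: [-2.126, -2.312, 0.004]
contact_force: [-0.1, 0.1, -2.9]
opening: 0.0293
[0.49672745 0.40234732 0.05642653]
```

View pics/w14c.png

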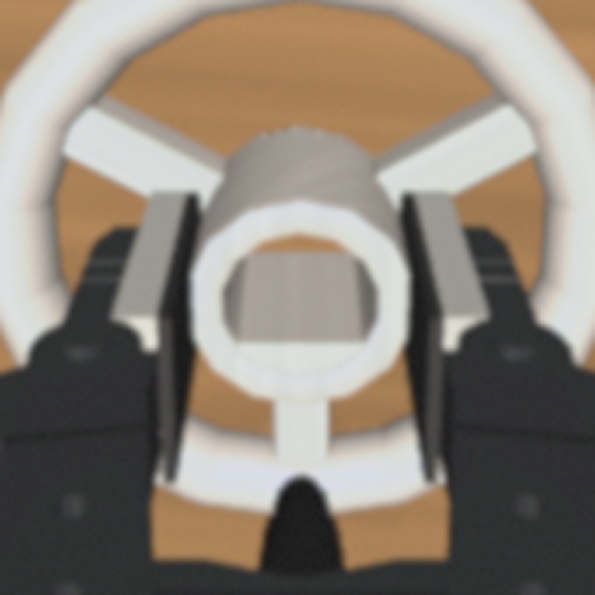

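```bash
python3 -m handwheel '{"offset":[[0,0,0.4],[0,-0.1,1.2],[0.1,-0.4,2.2],[0.3,-1.0,3.0],[0.6,-1.8,3.3],[0.9,-2.7,3.3],[1.3,-3.6,3.3],[1.6,-4.4,3.2],[1.9,-5.0,3.0],[2.0,-5.25,2.8]],"roll":[0,0,0,-0.4,-0.8,-1.2,-1.6,-1.65,-1.65,-1.65]}' - -
python3 -m handwheel '{"offset":[[0,0,0],[0,0,0],[0,0,0],[0,0,-0.1],[0,0,-0.1],[0,0,-0.1],[0,0,-0.1],[0,0,-0.1],[0,0,-0.1],[0,0,-0.1]],"roll":[0,0,0,0,0,0,0,0,0,0]}' - -
python3 - <<'E'
from h import *
d=snap('wrist','w15'); print(ctrl.get_obs()['tool_pos'])
cv2.imwrite('pics/w15c.png',cv2.resize(d['img'][180:350,170:340,::-1],None,fx=3.5,fy=3.5,interpolation=cv2.INTER_CUBIC))
d=snap('side','s15');im=d['img'][60:160,180:310,::-1];cv2.imwrite('pics/s15c.png',cv2.resize(im,None,fx=5,fy=5,interpolation=cv2.INTER_CUBIC))
E
```

```text
t: 25.0
tool_pos: [0.5763, 0.1892, 0.1651]
tool_rot: [2.32, 2.117, 0.001]
contact_force: [-0.1, -0.1, -4.1]
opening: 0.0287
t: 26.0
tool_pos: [0.5754, 0.1914, 0.1604]
tool_rot: [2.318, 2.12, 0.0]
contact_force: [-0.0, -0.1, -4.8]
opening: 0.0294
[0.57536251 0.1913853  0.16035612]
```

View pics/w15c.png

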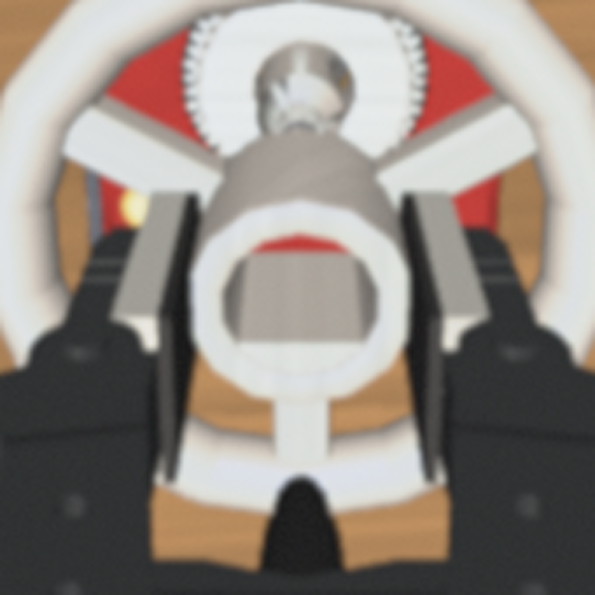

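View pics/s15c.png

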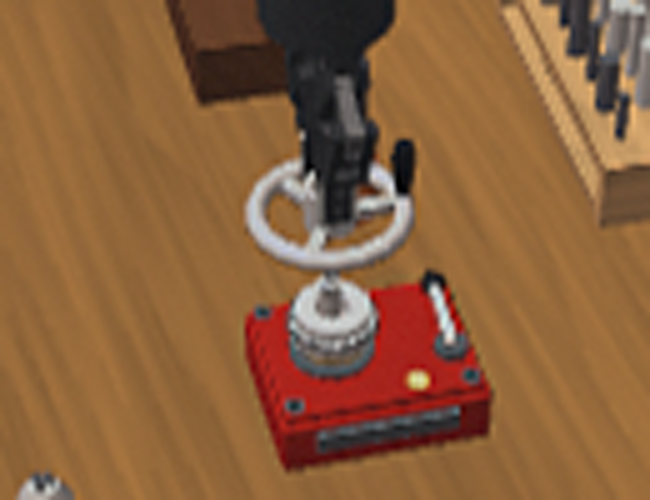

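```bash
python3 -m handwheel '{"offset":[[0.03,0.01,-0.1],[0.03,0.01,-0.3],[0.03,0.01,-0.5],[0.03,0.01,-0.7],[0.03,0.01,-0.85],[0.03,0.01,-1.0],[0.03,0.01,-1.1],[0.03,0.01,-1.1],[0.03,0.01,-1.1],[0.03,0.01,-1.1]],"roll":[0,0,0,0,0,0,0,0,0,0]}' - -
```

```text
t: 27.1
tool_pos: [0.5769, 0.1919, 0.1169]
tool_rot: [2.318, 2.12, 0.001]
contact_force: [-0.1, -0.3, -3.1]
opening: 0.0294
```

```bash
python3 -m handwheel '{"offset":[[0,0,-0.08],[0,0,-0.16],[0,0,-0.24],[0,0,-0.3],[0,0,-0.36],[0,0,-0.42],[0,0,-0.46],[0,0,-0.46],[0,0,-0.46],[0,0,-0.46]],"roll":[0,0,0,0,0,0,0,0,0,0]}' - -
```

```text
t: 28.1
tool_pos: [0.5767, 0.1919, 0.0981]
tool_rot: [2.318, 2.12, 0.0]
contact_force: [1.4, 0.3, -3.5]
opening: 0.0294
```

D fits; now seat and release it.

```bash
python3 -m handwheel '{"offset":[[0,0,-0.03],[0,0,-0.06],[0,0,-0.08],[0,0,-0.1],[0,0,-0.11],[0,0,-0.11],[0,0,-0.11],[0,0,-0.11],[0,0,-0.11],[0,0,-0.11]],"roll":[0,0,0,0,0,0,0,0,0,0]}' - -
python3 -m handwheel '{"offset":[[0,0,0],[0,0,0],[0,0,0],[0,0,0],[0,0,0.3],[0,0,0.8],[0,0,1.5],[0,0,2.3],[0.5,0,2.8],[1.0,0,2.8]],"roll":[0,0,0,0,0,0,0,0,0,0]}' 56 -
python3 - <<'E'
from h import *
d=snap('side','s16');im=d['img'][60:160,180:310,::-1];cv2.imwrite('pics/s16c.png',cv2.resize(im,None,fx=5,fy=5,interpolation=cv2.INTER_CUBIC))
d=snap('wrist','w16')
E
```

```text
t: 29.1
tool_pos: [0.5768, 0.1919, 0.0948]
tool_rot: [2.318, 2.12, 0.001]
contact_force: [-4.8, -1.5, 5.5]
opening: 0.0287
t: 30.1
tool_pos: [0.6193, 0.1925, 0.2121]
tool_rot: [2.314, 2.117, 0.013]
contact_force: [-1.0, 0.6, -0.2]
opening: 0.0556
```

View pics/s16c.png

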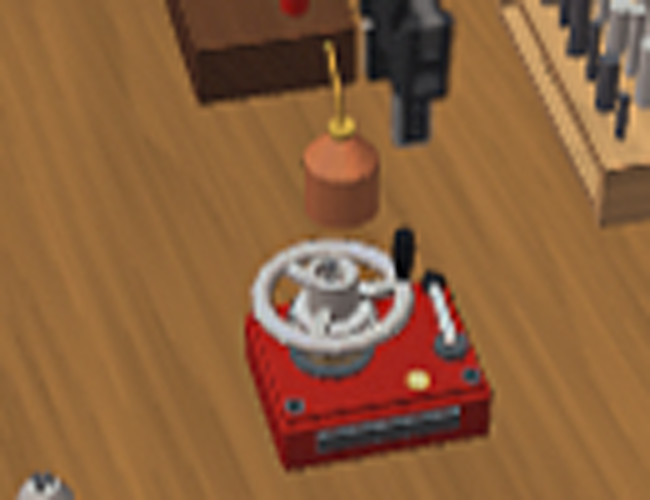

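View pics/w16.png

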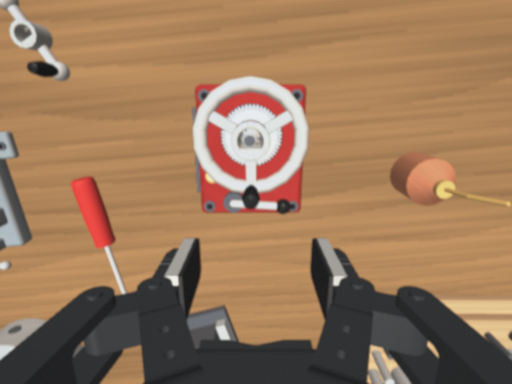

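```bash
python3 -m handwheel '{"offset":[[-0.4,-0.3,0],[-1.1,-0.9,0],[-1.9,-1.8,0],[-2.6,-2.8,0],[-3.2,-3.9,0],[-3.6,-5.1,0],[-3.8,-6.3,0],[-3.8,-7.5,0],[-3.8,-8.7,0],[-3.8,-9.9,0]],"roll":[0,0,0,0,0,0,0,0,0,0]}' 60 40
python3 -m handwheel '{"offset":[[0.2,-1.2,0],[0.6,-2.3,-0.4],[1.0,-3.4,-0.8],[1.5,-4.4,-1.2],[1.8,-5.1,-1.5],[2.0,-5.4,-1.75],[2.0,-5.4,-1.75],[2.0,-5.4,-1.75],[2.0,-5.4,-1.75],[2.0,-5.4,-1.75]],"roll":[0,0,0,0,0,0,0,0,0,0]}' 55 40
python3 - <<'E'
from h import *
d=snap('wrist','w17'); print(ctrl.get_obs()['tool_pos'])
E
```

```text
t: 31.2
tool_pos: [0.4634, -0.2055, 0.2055]
tool_rot: [-2.318, -2.12, -0.0]
contact_force: [-0.3, -0.2, 0.7]
opening: 0.06
t: 32.2
tool_pos: [0.5446, -0.4195, 0.1368]
tool_rot: [2.316, 2.12, 0.0]
contact_force: [-0.7, -0.2, -0.6]
opening: 0.055
[ 0.54467668 -0.41955988  0.13668193]
```

View pics/w17.png

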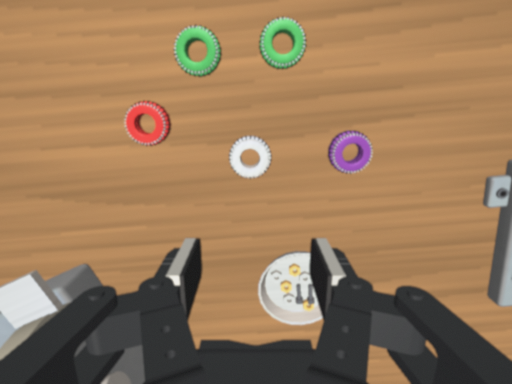

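Run:
```python
from h import *
d=load('w17'); H,S,V=HSV(d); g=(S<70)&(V>110)
for z in (.006,.010,.016): print(z,ell(d,g,(220,128,282,188),z))
print('bore',ell(d,S>75,(240,148,260,168),.016))
cv2.imwrite('pics/w17c.png',cv2.resize(d['img'][125:190,218:283,::-1],None,fx=8,fy=8,interpolation=cv2.INTER_CUBIC))
```

```text
0.006 (array([ 0.5185, -0.4221]), 'r', 0.019, 'minc', array([ 0.5185, -0.4221]), 0.0197)
0.01 (array([ 0.5178, -0.422 ]), 'r', 0.0187, 'minc', array([ 0.5178, -0.422 ]), 0.0194)
0.016 (array([ 0.5168, -0.4218]), 'r', 0.0183, 'minc', array([ 0.5168, -0.4218]), 0.019)
bore (array([ 0.5168, -0.4217]), 'r', 0.007, 'minc', array([ 0.5173, -0.4219]), 0.0078)
```

View pics/w17c.png

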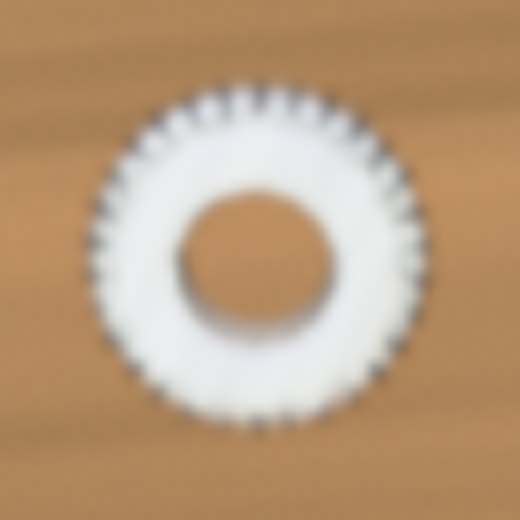

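```bash
python3 -m handwheel '{"offset":[[-0.3,-0.03,0],[-0.68,-0.06,-0.3],[-0.68,-0.06,-1.0],[-0.68,-0.06,-1.8],[-0.68,-0.06,-2.4],[-0.68,-0.06,-2.8],[-0.68,-0.06,-3.1],[-0.68,-0.06,-3.3],[-0.68,-0.06,-3.4],[-0.68,-0.06,-3.4]],"roll":[0,0,0,0,0,0,0,0,0,0]}' 52 40
python3 -m handwheel '{"offset":[[0,0,0],[0,0,0],[0,0,0],[0,0,0],[0,0,0],[0,0,0],[0,0,0],[0,0,0],[0,0,0],[0,0,0]],"roll":[0,0,0,0,0,0,0,0,0,0]}' 30 40
python3 - <<'E'
from h import *
d=snap('wrist','w18'); print(ctrl.get_obs()['tool_pos'])
cv2.imwrite('pics/w18c.png',cv2.resize(d['img'][180:350,170:340,::-1],None,fx=3.5,fy=3.5,interpolation=cv2.INTER_CUBIC))
E
```

```text
t: 33.25
tool_pos: [0.5175, -0.4228, -0.0002]
tool_rot: [2.318, 2.12, -0.0]
contact_force: [-0.5, -0.7, -0.7]
opening: 0.0521
t: 34.25
tool_pos: [0.5182, -0.4233, 0.001]
tool_rot: [2.316, 2.119, 0.0]
contact_force: [-0.6, -0.3, 5.2]
opening: 0.036
[ 0.51812904 -0.42333404  0.00100537]
```

View pics/w18c.png

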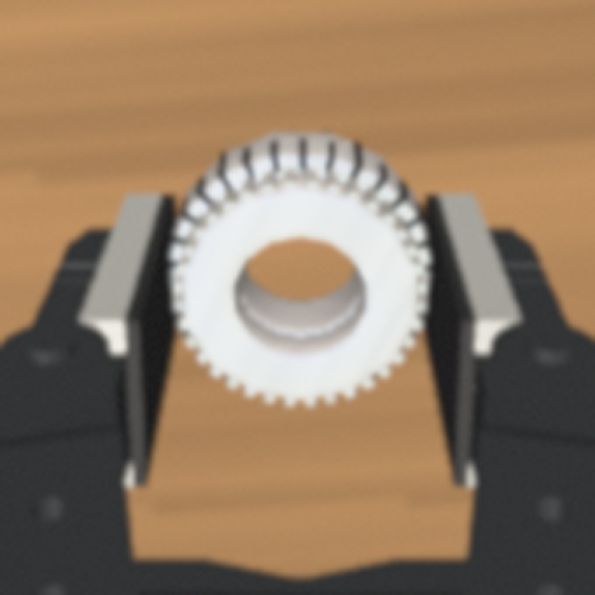

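```bash
python3 -m handwheel '{"offset":[[0,0,0.3],[0,0,1.0],[0,0,2.0],[0,0.2,3.1],[0.2,0.7,4.2],[0.6,1.4,5.1],[1.2,2.3,5.7],[1.8,3.3,6.1],[2.4,4.3,6.2],[3.0,5.3,6.2]],"roll":[0,0,0,0,0,0,0,0,0,0]}' - -
python3 -m handwheel '{"offset":[[0.5,0.8,0],[0.8,1.4,0],[0.9,1.7,0],[0.9,1.7,0],[0.9,1.7,0],[0.9,1.7,0],[0.9,1.7,0],[0.9,1.7,0],[0.9,1.7,0],[0.9,1.7,0]],"roll":[0,0,0,0,0,0,0,0,0,0]}' - -
python3 - <<'E'
from h import *
d=snap('wrist','w19'); print(ctrl.get_obs()['tool_pos'])
E
```

```text
t: 35.3
tool_pos: [0.6383, -0.2091, 0.2496]
tool_rot: [2.316, 2.118, 0.002]
contact_force: [0.5, -0.6, -1.1]
opening: 0.0361
t: 36.3
tool_pos: [0.6732, -0.1429, 0.2475]
tool_rot: [2.319, 2.12, 0.0]
contact_force: [-0.1, -0.2, -0.2]
opening: 0.0358
[ 0.67327981 -0.14275574  0.24754201]
```

View pics/w19.png

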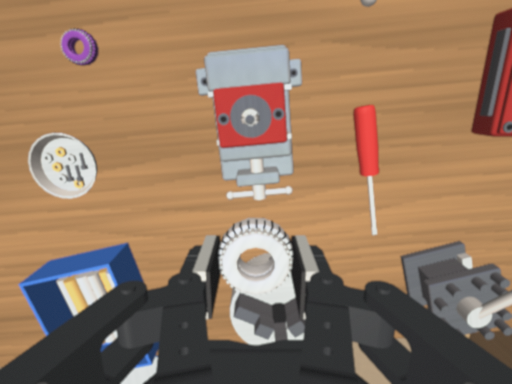

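Run:
```python
from h import *
d=load('w19'); cv2.imwrite('pics/w19c.png',cv2.resize(d['img'][70:210,190:310,::-1],None,fx=4.2,fy=4.2,interpolation=cv2.INTER_CUBIC))
H,S,V=HSV(d); print('boss',ell(d,(S<80),(228,93,275,141),.12))
red=((H<6)|(H>174))&(S>150)&(V>120)
m=red.astype(np.uint8)[75:155,205:295]; m=cv2.morphologyEx(m,3,np.ones((5,5))); c,_=cv2.findContours(m,0,1); c=max(c,key=cv2.contourArea); r=cv2.boxPoints(cv2.minAreaRect(c))+[205,75]
R=np.array([ray(d,*p,.114)[:2] for p in r]); print(np.round(R,4))
for a in range(4):
    e=R[(a+1)%4]-R[a]; print(np.linalg.norm(e),np.degrees(np.arctan2(e[1],e[0])))
```

```text
boss (array([ 0.6112, -0.1413]), 'r', 0.0172, 'minc', array([ 0.6111, -0.1412]), 0.0178)
[[ 0.5863 -0.1708]
 [ 0.5865 -0.1121]
 [ 0.608  -0.1114]
 [ 0.6079 -0.1715]]
0.05872191553545936 89.7833040234553
0.021478554241825144 1.8426915728910844
0.06012769059919727 -90.09941806232645
0.021597058246453884 178.10160128086306
```

View pics/w19c.png

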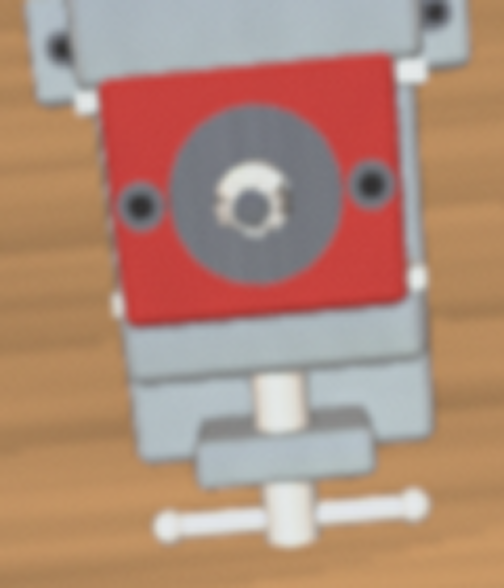

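Run:
```python
from h import *
d=load('w19'); f=lambda u,v:(190+u/4.2-.4,70+v/4.2-.4)
A=lambda v:np.degrees(np.arctan2(v[1],v[0]))
a,b=[ray(d,*f(*p),.114) for p in [(140,207),(371,185)]]; print(a,b,(a+b)/2,A(b-a)-90)
a,b=[ray(d,*f(*p),.114) for p in [(126,325),(403,299)]]; print(A(b-a)-90)
a,b=[ray(d,*f(*p),.114) for p in [(102,80),(390,54)]]; print(A(b-a)-90)
print('stub',ray(d,*f(252,207),.166))
H,S,V=HSV(d); g=(S<70)&(V>120)
o=np.array([.6733,-.1428,.2475])
f=lambda z:ell(d,g,(215,215,297,300),z)
print(f(o[2]+.009),f(o[2]+.015))
cv2.imwrite('pics/w19d.png',cv2.resize(d['img'][200:310,200:310,::-1],None,fx=5,fy=5,interpolation=cv2.INTER_CUBIC))
```

```text
[ 0.61165376 -0.16583011  0.114     ] [ 0.61151865 -0.11710261  0.114     ] [ 0.61158621 -0.14146636  0.114     ] 0.15887479408299043
0.2198598734109254
-0.2528086171780757
stub [ 0.6111106  -0.14116573  0.166     ]
(array([ 0.6757, -0.1415]), 'r', 0.0213, 'minc', array([ 0.6766, -0.1396]), 0.0256) (array([ 0.6723, -0.1412]), 'r', 0.0203, 'minc', array([ 0.6732, -0.1394]), 0.0245)
```

View pics/w19d.png

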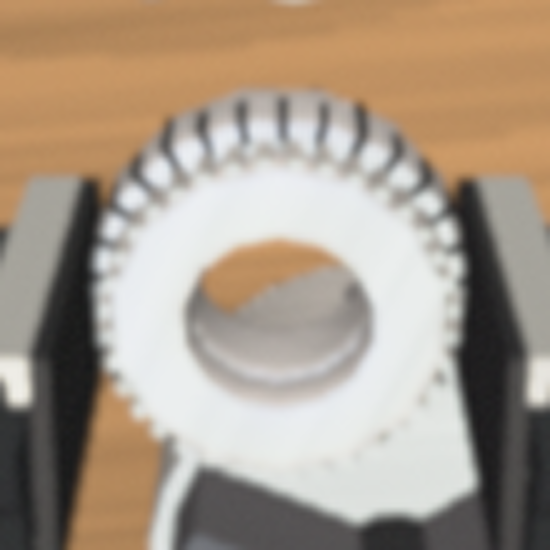

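Run:
```python
from h import *
d=load('w19'); f=lambda u,v:(200+u/5-.4,200+v/5-.4)
for p in [(279,238),(279,405),(186,320),(372,320)]: print(ray(d,*f(*p),.2625)[:2])
```

```text
[ 0.66401564 -0.14175774]
[ 0.68166776 -0.14333623]
[ 0.67174172 -0.15125924]
[ 0.67330742 -0.13377793]
```

```bash
python3 -m handwheel '{"offset":[[-0.3,0.03,0],[-0.8,0.03,0],[-1.3,0.03,0],[-1.54,0.03,-0.2],[-1.54,0.03,-0.6],[-1.54,0.03,-1.1],[-1.54,0.03,-1.5],[-1.54,0.03,-1.68],[-1.54,0.03,-1.68],[-1.54,0.03,-1.68]],"roll":[0,0,0,0,0,0,0,0,0,0]}' - -
python3 - <<'E'
from h import *
d=snap('wrist','w20'); print(ctrl.get_obs()['tool_pos'])
cv2.imwrite('pics/w20c.png',cv2.resize(d['img'][180:350,170:340,::-1],None,fx=3.5,fy=3.5,interpolation=cv2.INTER_CUBIC))
E
```

```text
t: 37.35
tool_pos: [0.6122, -0.1414, 0.1806]
tool_rot: [2.318, 2.12, 0.0]
contact_force: [-0.3, 0.2, 0.2]
opening: 0.036
[ 0.6124325  -0.14154803  0.18125936]
```

View pics/w20c.png

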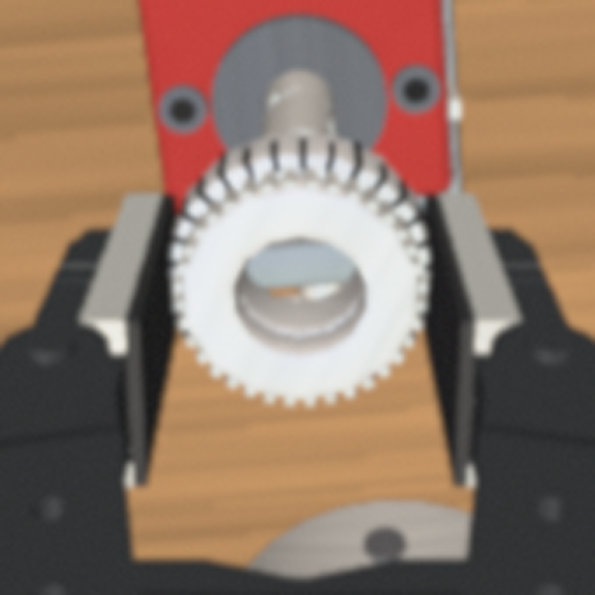

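```bash
python3 -m handwheel '{"offset":[[-0.02,0,-0.1],[-0.02,0,-0.25],[-0.02,0,-0.4],[-0.02,0,-0.55],[-0.02,0,-0.7],[-0.02,0,-0.85],[-0.02,0,-1.0],[-0.02,0,-1.15],[-0.02,0,-1.25],[-0.02,0,-1.25]],"roll":[0,0,0,0,0,0,0,0,0,0]}' - -
python3 -m handwheel '{"offset":[[0,0,-0.04],[0,0,-0.08],[0,0,-0.12],[0,0,-0.16],[0,0,-0.19],[0,0,-0.19],[0,0,-0.19],[0,0,-0.19],[0,0,-0.19],[0,0,-0.19]],"roll":[0,0,0,0,0,0,0,0,0,0]}' - -
```

```text
t: 38.4
tool_pos: [0.6104, -0.1412, 0.1293]
tool_rot: [-2.317, -2.119, 0.001]
contact_force: [-0.1, 0.1, -0.7]
opening: 0.0359
t: 39.4
tool_pos: [0.611, -0.1414, 0.1228]
tool_rot: [2.318, 2.12, 0.0]
contact_force: [-0.7, -0.9, -1.0]
opening: 0.0357
```

```bash
python3 -m handwheel '{"offset":[[0,0,-0.03],[0,0,-0.05],[0,0,-0.05],[0,0,-0.05],[0,0,-0.05],[0,0,-0.05],[0,0,-0.05],[0,0,-0.05],[0,0,-0.05],[0,0,-0.05]],"roll":[0,0,0,0,0,0,0,0,0,0]}' - -
python3 -m handwheel '{"offset":[[0,0,0],[0,0,0],[0,0,0],[0,0,0.3],[0,0,0.8],[0,0,1.6],[0,0,2.4],[-0.3,0.3,2.6],[-0.9,0.9,2.6],[-1.5,1.6,2.6]],"roll":[0,0,0,0,0,0,0,0,0,0]}' 50 -
python3 -m handwheel '{"offset":[[-0.6,0.7,-0.3],[-1.0,1.2,-0.8],[-1.3,1.5,-1.4],[-1.3,1.5,-1.9],[-1.3,1.5,-2.0],[-1.3,1.5,-2.0],[-1.3,1.5,-2.0],[-1.3,1.5,-2.0],[-1.3,1.5,-2.0],[-1.3,1.5,-2.0]],"roll":[0.4,1,1.6,2.4,3.2,4.0,4.0,4.0,4.0,4.0]}' 50 -
python3 - <<'E'
from h import *
d=snap('wrist','w21'); print(ctrl.get_obs()['tool_pos'],ctrl.get_obs()['tool_rot'])
d=snap('side','s21');im=d['img'][150:250,240:360,::-1];cv2.imwrite('pics/s21c.png',cv2.resize(im,None,fx=5,fy=5,interpolation=cv2.INTER_CUBIC))
E
```

```text
t: 40.4
tool_pos: [0.611, -0.1414, 0.121]
tool_rot: [2.318, 2.12, 0.0]
contact_force: [-2.8, 1.6, 4.9]
opening: 0.0356
t: 41.4
tool_pos: [0.5509, -0.0774, 0.2264]
tool_rot: [2.318, 2.117, 0.002]
contact_force: [-0.0, 0.6, 0.2]
opening: 0.0501
t: 42.4
tool_pos: [0.4991, -0.0174, 0.1451]
tool_rot: [1.827, 2.555, 0.0]
contact_force: [0.4, 0.4, -0.1]
opening: 0.0499
[ 0.49910445 -0.01742556  0.14504994] [1.82704346e+00 2.55513055e+00 3.58162153e-04]
```

View pics/w21.png

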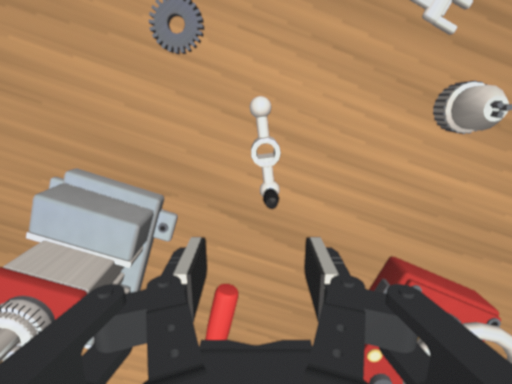

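View pics/s21c.png

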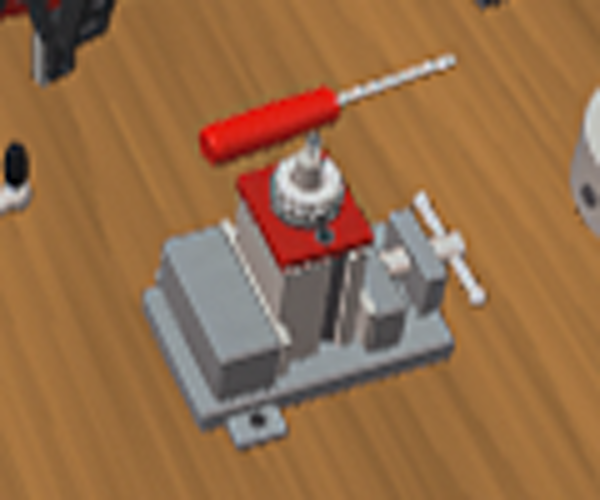

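Small dial seated. Now measure the crank.

Run:
```python
from h import *
d=load('w21'); cv2.imwrite('pics/w21c.png',cv2.resize(d['img'][85:215,205:325,::-1],None,fx=4.5,fy=4.5,interpolation=cv2.INTER_CUBIC))
```

```text
(no output)
```

View pics/w21c.png

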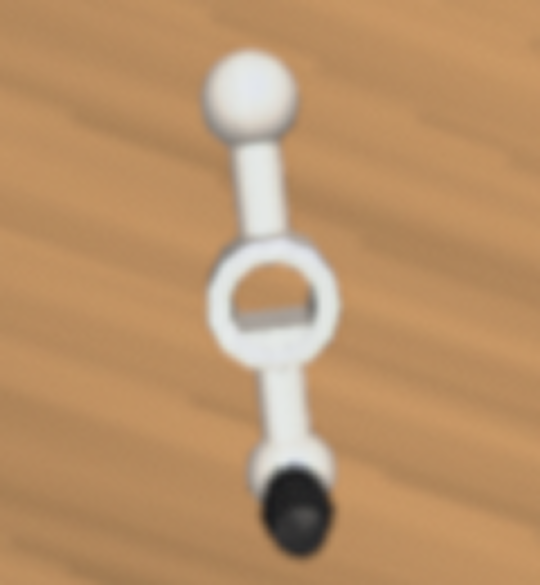

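Run:
```python
from h import *
d=load('w21'); f=lambda u,v:(205+u/4.5-.4,85+v/4.5-.4)
A=lambda v:np.degrees(np.arctan2(v[1],v[0]))
h=ray(d,*f(274,304),.026); b=ray(d,*f(251,97),.0095); t=ray(d,*f(302,520),.053)
p=ray(d,*f(238,333),.026);q=ray(d,*f(313,324),.026)
print(h,b,t,A(t-b),A(h-b),A(t-h),A(q-p)-90)
print(A(ray(d,*f(284,440),.01)-ray(d,*f(259,150),.01)))
```

```text
[ 0.46605476 -0.01934399  0.026     ] [ 0.43152324 -0.0357348   0.0095    ] [ 0.49753631 -0.00378959  0.053     ] 25.82338148719932 25.391928873373473 26.29304324624648 25.77730483012394
24.310148816313784
```

```bash
python3 -m handwheel '{"offset":[[-0.3,-0.02,0],[-0.83,-0.05,-0.2],[-0.83,-0.05,-0.6],[-0.83,-0.05,-1.2],[-0.83,-0.05,-1.8],[-0.83,-0.05,-2.2],[-0.83,-0.05,-2.4],[-0.83,-0.05,-2.4],[-0.83,-0.05,-2.4],[-0.83,-0.05,-2.4]],"roll":[0.3,0.8,1.15,1.15,1.15,1.15,1.15,1.15,1.15,1.15]}' 50 60
python3 - <<'E'
from h import *
d=snap('wrist','w22'); print(ctrl.get_obs()['tool_pos'],ctrl.get_obs()['tool_rot'])
cv2.imwrite('pics/w22c.png',cv2.resize(d['img'][150:350,160:350,::-1],None,fx=3,fy=3,interpolation=cv2.INTER_CUBIC))
E
```

```text
t: 43.5
tool_pos: [0.4668, -0.0196, 0.05]
tool_rot: [1.668, 2.66, 0.001]
contact_force: [0.0, -0.3, -0.4]
opening: 0.0499
[ 0.46673017 -0.01956073  0.04999617] [1.66828153e+00 2.65943487e+00 1.23947089e-03]
```

View pics/w22c.png

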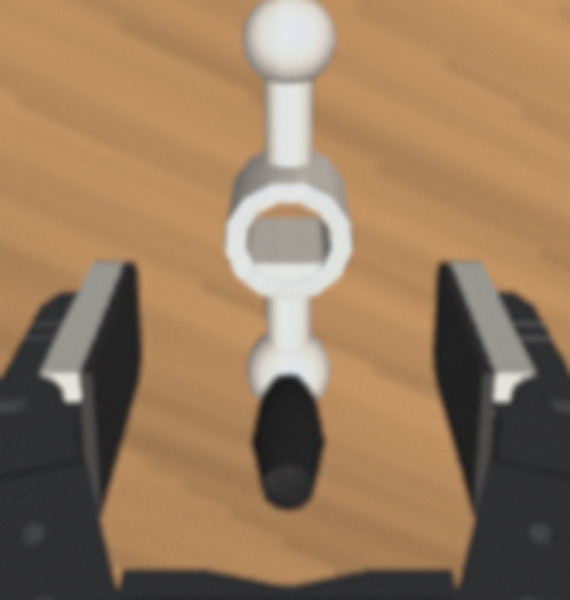

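```bash
python3 - <<'E'
from h import *
d=load('w22'); print(ray(d,160+289/3-.3,150+240/3-.3,.026))
E
python3 -m handwheel '{"offset":[[-0.01,0,-0.2],[-0.02,0,-0.4],[-0.02,0,-0.6],[-0.02,0,-0.8],[-0.02,0,-0.95],[-0.02,0,-1.05],[-0.02,0,-1.1],[-0.02,0,-1.1],[-0.02,0,-1.1],[-0.02,0,-1.1]],"roll":[0,0,0,0,0,0,0,0,0,0]}' 45 60
python3 -m handwheel '{"offset":[[0,0,0],[0,0,0],[0,0,0],[0,0,0],[0,0,0],[0,0,0],[0,0,0],[0,0,0],[0,0,0],[0,0,0]],"roll":[0,0,0,0,0,0,0,0,0,0]}' 15 60
```

```text
[ 0.46574414 -0.01950229  0.026     ]
t: 44.55
tool_pos: [0.4653, -0.0194, 0.0051]
tool_rot: [1.669, 2.661, 0.0]
contact_force: [0.7, 0.2, -0.1]
opening: 0.0449
t: 45.55
tool_pos: [0.4653, -0.0194, 0.0053]
tool_rot: [1.669, 2.661, 0.0]
contact_force: [-2.5, -0.1, 6.0]
opening: 0.0237
```

```bash
python3 -m handwheel '{"offset":[[0,0,0.3],[0,0,1.0],[0,0,2.0],[0.1,-0.1,3.1],[0.4,-0.3,4.2],[0.9,-0.7,4.9],[1.6,-1.3,5.0],[2.3,-1.9,5.0],[3.0,-2.5,5.0],[3.4,-2.9,5.0]],"roll":[0,0,0,0,-0.6,-1.4,-2.2,-3.0,-3.8,-4.28]}' - -
python3 -m handwheel '{"offset":[[0.24,-0.15,0],[0.24,-0.15,0],[0.24,-0.15,0],[0.24,-0.15,-0.2],[0.24,-0.15,-0.4],[0.24,-0.15,-0.5],[0.24,-0.15,-0.5],[0.24,-0.15,-0.5],[0.24,-0.15,-0.5],[0.24,-0.15,-0.5]],"roll":[0,0,0,0,0,0,0,0,0,0]}' - -
python3 - <<'E'
from h import *
d=snap('wrist','w23'); print(ctrl.get_obs()['tool_pos'],ctrl.get_obs()['tool_rot'])
cv2.imwrite('pics/w23c.png',cv2.resize(d['img'][150:350,160:350,::-1],None,fx=3,fy=3,interpolation=cv2.INTER_CUBIC))
d=snap('side','s23');im=d['img'][120:240,240:360,::-1];cv2.imwrite('pics/s23c.png',cv2.resize(im,None,fx=5,fy=5,interpolation=cv2.INTER_CUBIC))
E
```

```text
t: 46.55
tool_pos: [0.602, -0.1368, 0.2044]
tool_rot: [-2.223, -2.22, 0.0]
contact_force: [0.2, -0.8, -1.0]
opening: 0.024
t: 47.55
tool_pos: [0.6108, -0.1415, 0.1852]
tool_rot: [2.219, 2.223, 0.001]
contact_force: [-0.5, 0.2, -1.9]
opening: 0.0232
[ 0.61075418 -0.14145181  0.18517583] [2.21866050e+00 2.22325078e+00 5.04827651e-04]
```

View pics/w23c.png

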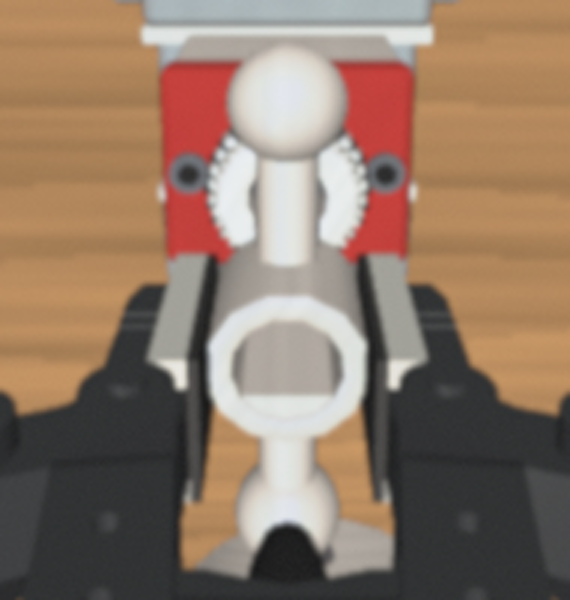

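View pics/s23c.png

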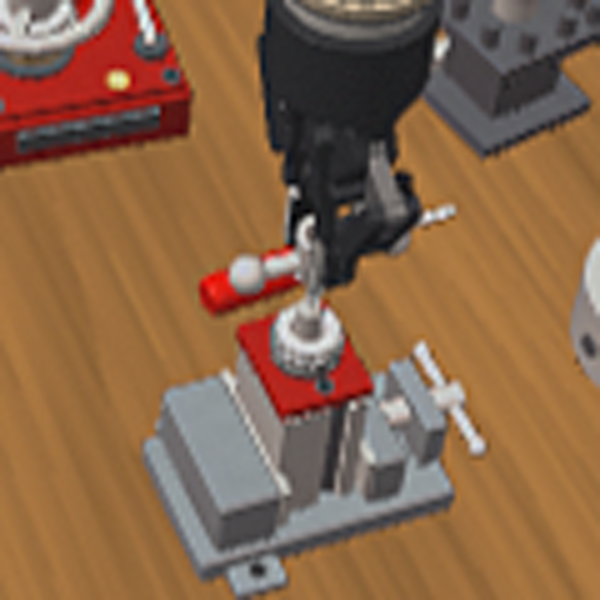

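```bash
python3 -m handwheel '{"offset":[[0,0,-0.1],[0,0,-0.2],[0,0,-0.3],[0,0,-0.4],[0,0,-0.5],[0,0,-0.6],[0,0,-0.65],[0,0,-0.65],[0,0,-0.65],[0,0,-0.65]],"roll":[0,0,0,0,0,0,0,0,0,0]}' - -
python3 -m handwheel '{"offset":[[0,0,-0.06],[0,0,-0.12],[0,0,-0.18],[0,0,-0.24],[0,0,-0.3],[0,0,-0.36],[0,0,-0.4],[0,0,-0.4],[0,0,-0.4],[0,0,-0.4]],"roll":[0,0,0,0,0,0,0,0,0,0]}' - -
```

```text
t: 48.65
tool_pos: [0.6107, -0.1414, 0.159]
tool_rot: [2.219, 2.223, 0.0]
contact_force: [0.1, 0.1, -1.8]
opening: 0.0237
t: 49.65
tool_pos: [0.6098, -0.1414, 0.1417]
tool_rot: [-2.218, -2.223, 0.002]
contact_force: [-5.1, -2.7, -2.0]
opening: 0.0236
```

```bash
python3 -m handwheel '{"offset":[[0,0,-0.02],[0,0,-0.04],[0,0,-0.04],[0,0,-0.04],[0,0,-0.04],[0,0,-0.04],[0,0,-0.04],[0,0,-0.04],[0,0,-0.04],[0,0,-0.04]],"roll":[0,0,0,0,0,0,0,0,0,0]}' - -
python3 -m handwheel '{"offset":[[0,0,0],[0,0,0],[0,0,0],[0,0,0],[0,0,0.3],[0,0,0.9],[0,0,1.7],[0,0,2.5],[0.3,0,3.0],[1.0,0,3.0]],"roll":[0,0,0,0,0,0,0,0,0,0]}' 48 -
python3 - <<'E'
from h import *
d=snap('wrist','w24'); print(ctrl.get_obs()['tool_pos'])
d=snap('side','s24');im=d['img'][120:240,240:360,::-1];cv2.imwrite('pics/s24c.png',cv2.resize(im,None,fx=5,fy=5,interpolation=cv2.INTER_CUBIC))
d=snap('top','t24')
E
```

```text
t: 50.65
tool_pos: [0.61, -0.1415, 0.1414]
tool_rot: [-2.218, -2.223, 0.002]
contact_force: [-6.3, -1.1, 1.4]
opening: 0.0235
t: 51.65
tool_pos: [0.6524, -0.1421, 0.2685]
tool_rot: [2.213, 2.217, 0.007]
contact_force: [0.5, -0.7, 0.1]
opening: 0.0479
[ 0.65509865 -0.14171504  0.26529512]
```

View pics/w24.png

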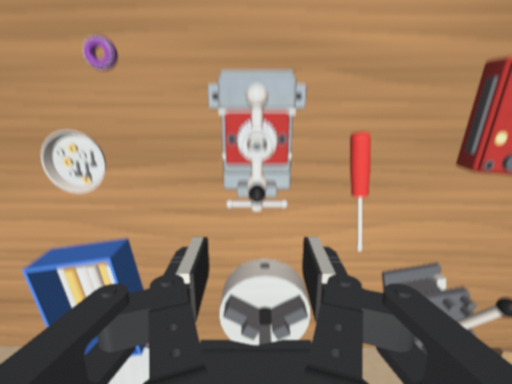

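View pics/s24c.png

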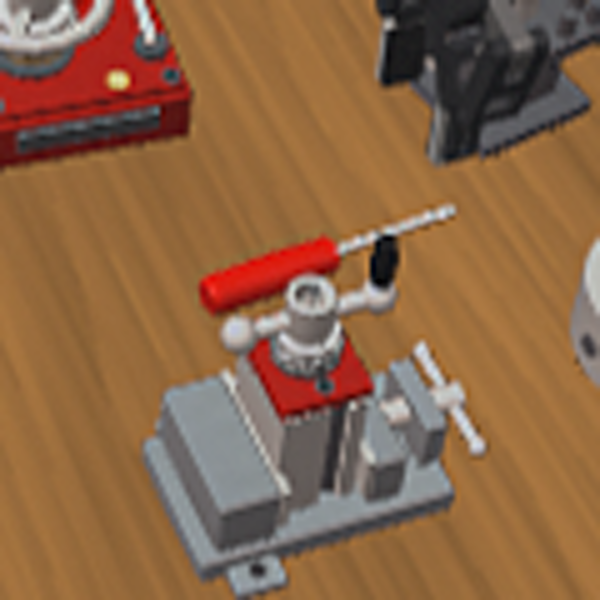

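Run:
```python
from h import *
d=load('s24')
im=d['img'][160:215,280:330,::-1];cv2.imwrite('pics/s24d.png',cv2.resize(im,None,fx=10,fy=10,interpolation=cv2.INTER_CUBIC))
for z in (.12,.136,.162,.165): print(z,(np.array(proj(d,[.611,-.1430,z]))-[280,160]+.5)*10)
im=d['img'][95:150,195:270,::-1];cv2.imwrite('pics/s24e.png',cv2.resize(im,None,fx=9,fy=9,interpolation=cv2.INTER_CUBIC))
for z in (.052,.062,.082,.110): print(z,(np.array(proj(d,[.576,.1893,z]))-[195,95]+.5)*9)
```

```text
0.12 [213.09257848 298.69392572]
0.136 [218.83149808 258.05673577]
0.162 [228.43259348 190.07154611]
0.165 [229.56304494 182.06683897]
0.052 [460.73588525 305.70449328]
0.062 [460.57542238 283.94422916]
0.082 [460.24900593 239.67911074]
0.11 [459.77931031 175.9839987 ]
```

View pics/s24d.png

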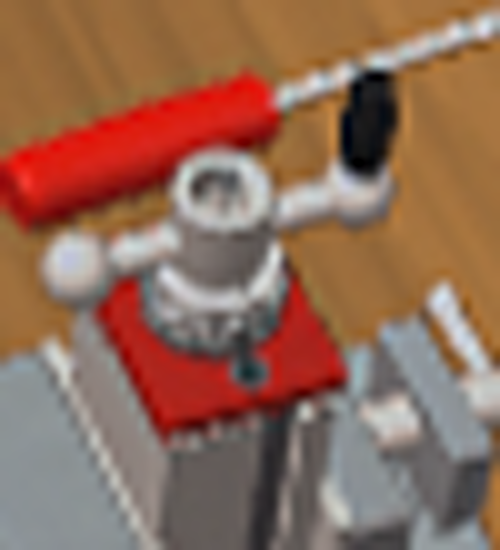

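View pics/s24e.png

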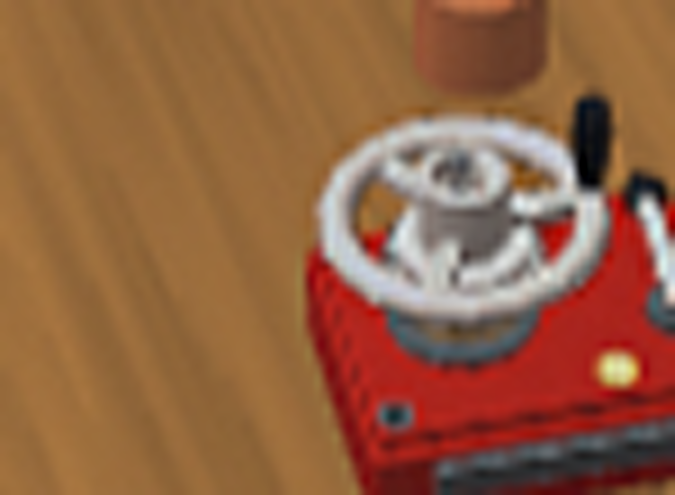

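View pics/t24.png

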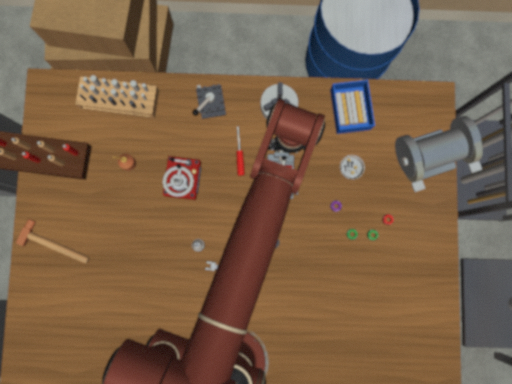

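```bash
python3 -c "
from h import *
o=ctrl.get_obs(); print(o['t'],o['contact_force'],abs(o['dq']).max()); print(ctrl.finish_job())"
```

```text
51.8 [ 0.09013151 -0.24347461 -0.62334289] 0.04963429358847405
the job is handed in; nothing more can be done
None
```

I fitted all five parts and handed the job in at about 52 s of the 138 s allowed. The hand-in reports no verdict.

- **Apron shaft:** it now carries the thrust washer, the large dial and the handwheel. I turned the wheel by about −10° so its D-bore matched the flat.
- **Top slide shaft:** it now carries the small dial (the uncoloured one) and the ball crank. I turned the crank by about −26°.

**Last checks:**
- **Seated heights:** in the side view both hub tops were within a pixel of where full seating predicts, and the height at contact on pressing down agreed. The three lower parts looked seated in the pictures, and I did not measure them separately.
- **D-fits:** both went on without jamming. The crank met a light sideways force of about 6 N before release.
- **Bystanders:** I kept clear of the oil can, drill chuck and change gear. The can and chuck looked unmoved in the last pictures. The arm hid the gear in the last top view, but it looked undisturbed when I reached for the crank.
- **Robot:** the open gripper was well clear of everything at hand-in.

**Disagreement:** the fixed cameras and the wrist camera differed by about 1 to 3 mm, mostly in y, so I worked from the wrist view and its relative offsets.

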